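# Load test cartridges into a spring-loaded stack magazine

### The arm

A 6-joint arm with a two-finger parallel gripper is mounted at the origin on a cart in front of the work surface, level with it; the furniture and walls round the work are solid. World frame = base frame: x ahead of the robot, y to its left, z up, the work surface at z = 0. Lengths are in m, angles in rad, forces in N, time in s.
With the tool pointing down it reaches from about 0.3 to 0.875 m from the base axis. Payload 6.4 kg.
Tool frame: the origin (TCP) lies midway between the tips of the shut fingers; the grasp point (between the pads) lies ctrl.grip_depth behind it (ctrl.grip_depth is the distance from the TCP to the grasp point, in m); x points along the fingers, y is the direction in which the jaws open and shut, and the axes are right-handed (so a half turn about x gives the same grasp; the last joint's range is limited). The gripper opens to 85 mm and grips with 20 to 120 N. Pads are 22 mm wide; open, the fingers measure 114 mm over their backs; the gripper's body (76 mm by 85 mm) begins 54 mm behind the grasp point. The pads swing forward as they close: fully open they stand 13 mm farther back than shut.
Start: joints at [1.085, 0.181, 1.607, -0, 1.354, -0.206], TCP at [0.159, 0.553, 0.231] pointing down, gripper open.
Joint ranges: [-2.99, 2.99], [-0.89, 2.07], [0.3, 2.58], [-1.14, 4.28], [0, 2.63], [-3.12, 3.12]. Speed limits (rad/s): [2.57, 2.57, 3.01, 3.14, 3.14, 3.14].

### API

Orientations are given as a unit quaternion [w, x, y, z].
In Python, from bench import ctrl gives the robot as it stands.
- The arm moves only by the shell command python3 -m creep 'ROWS'. ROWS is text: rows parted by semicolons, each of 7 numbers parted by spaces: the opening, from 0 (shut) to 1 (fully open), then the shift along the tool's x, y, z in cm, then the turn, a rotation vector about the tool's x, y, z in rad. In form: claw x y z ax ay az; .... A call has 1 to 10 rows; each row shifts and turns the pose as measured when the row begins, along the tool's axes as they then stand; what a row does not reach is not made up. A row lasts 1/8 s, in which the tool goes at most 62.5 mm and 10.7 degrees, less where a joint would pass 70% of its speed; a pose out of reach is approached as far as the arm can. A call with a gripper value outside its range is refused whole. The fingers move at their own pace and stop on an object; the grip force is fixed at half the most. Time passes only in rows, so rows that do not move let the fingers close. It gives the time, the measured TCP pose, the force and the opening at its end, in the units of the state.
- ctrl.get_obs(): the state, without advancing time (a new reading comes with each control period).
- ctrl.camera(name): name is "side" or "top"; returns (picture, depth): 480x640x3 uint8, blue, green, red; 480x640 float32, m along the optical axis (not along the pixel's ray), 0 where there is no reading.
- ctrl.calibration(name): a dict with "mtx" (3x3 intrinsics, pixels), "R" (3x3) and "t" (3): a world point X has camera coordinates R X + t. Camera axes: x right, y down, z forward; pixel columns grow to the right and rows downward; lengths in m; the calibration is good to about 2 mm. A picture is of the moment at which its call begins. calibration takes no time and is no camera call.
- ctrl.hand_in(): hands the job in, once; it reports no verdict.
Trained networks look in the newest picture that a camera, given by its name, has taken for a name from the list of things; names that differ only in an ending like _2 or _b are one class to them, and where a whole thing is asked for, a point or a joint stands for the part that bears it (a point fixed in the world has none). Each returns a list of dicts, best first, with "confidence" (0 to 1); they miss things now and then, are a little off and sometimes report something else, mostly with a low value. They report only what shows in the picture. A call takes as long as a camera call. They do not tell look-alikes from the thing itself.
- ctrl.find_in(query, camera): "rect" ([left, top, right, bottom] in pixels, round what is visible of it).
The state is a dict: "time_s": time; "q": joint angles; "dq": joint speeds; "joint_efforts": joint torques, N m; "eef_pos": TCP position; "eef_rot": TCP orientation; "wrist_force": force on the tool from outside, world axes, zero at the start; "torque": the same for the moment, N m; "opening": opening from 0.0 (shut) to 1.0 (fully open).
Only numpy, scipy, OpenCV 4.12 (cv2) and the standard library are available. Lean on these libraries where they do the work, as an engineer would, in place of code of your own. Each camera call takes 0.05 s, during which the arm holds its last target.

### The job

Load both test cartridges into the spring-loaded magazine, stacked one on the other: lay each on the follower (the second on the first) square end towards the lips, press it down against the spring and slide it under the lips until it is fully home against the back wall, its round nose facing the gate. Then swing the front gate up to upright so that the top cartridge cannot slide out, let go, and leave the other things on the counter where they are.

Things in the scene. Friction and masses are not known exactly. Their poses are not given: they have to be found in the camera images.
- magazine: upright grey metal cartridge magazine on a dark base plate, fixed, 140 x 78 x 92 mm. Origin: centre of its underside, at counter height; z up; +x is the way a cartridge slides home, -x the open loading front with the gate. For x = 14 to 48.5 mm it is a channel 37 mm wide with a back wall at x = 48.5 mm; for x = -52 to 5 mm the sides are open above z = 40 mm: room for fingers beside a cartridge
- lips (a point): midway between the front edges of the two lips that overhang the channel from both sides (4 mm thick, 22 mm apart), at their underside: x = 14.5, z = 88 mm in the magazine. Flared lead-ins on lips and walls reach forward to x = 5 mm. A cartridge must be pressed until its top is under z = 88 mm, best 3 mm under (its underside at z = 67 mm), before it can slide in
- home (a point): where the origin of a top cartridge lies when fully home, its rear end at the back wall and the spring holding its top against the lips: x = 0, y = 0, z = 70 mm in the magazine, all axes parallel. The lower cartridge is then at z = 52 mm. To load, start with the cartridge's origin 44 mm in front (x = -44 mm), clear of the lead-ins, press, and slide it 44 mm towards +x
- front_wall (a point): middle of the top edge of the low front wall (30 mm wide, x = -51 mm, z = 63 mm in the magazine), which keeps the lower cartridge in; the top cartridge passes over it, so its underside must stay above z = 64 mm while it slides
- follower (a joint): travel of the black spring-loaded follower plate (92 x 33 mm), m: 0 = at the top, its upper face level with the underside of the lips (z = 88 mm); positive = pressed down, 0.018 with one cartridge loaded, 0.036 with two, stop at 0.044. Spring: about 3.5 N at the top, rising 150 N/m (about 9 N with two cartridges)
- gate (a joint): angle of the steel front gate, rad: 0 = upright, closed (its stop); positive = leaning out to the front (-x of the magazine). Stiff hinge that stays where it is left; a light push (about 1 N) moves it. Hinge line along the magazine's y at x = -57 mm, z = 22 mm
- gate_bar (a point): centre of the round bar (8 mm thick, 28 mm long, along the magazine's y) at the top of the gate, 54 mm from its hinge line. A finger pointing down that pushes it from outside towards the magazine's +x raises the gate; the bar then climbs along the finger, to x = -57, z = 76 mm when shut
- cartridge_a: loose white plastic test cartridge, 96 long x 34 wide x 18 mm thick, about 50 g, lying flat. Origin: centre of its underside, z up. +x points to its square end (last 8 mm stepped in to 29 mm wide), -x to its half-round nose with the dark sample well. Grip it across the 34 mm sides. The two are alike; either may go in first.
- cartridge_b: loose white plastic test cartridge, 96 long x 34 wide x 18 mm thick, about 50 g, lying flat. Origin: centre of its underside, z up. +x points to its square end (last 8 mm stepped in to 29 mm wide), -x to its half-round nose with the dark sample well. Grip it across the 34 mm sides. The two are alike; either may go in first.
- cartridge_a_nose (a point): tip of cartridge_a's round nose, at mid thickness, 48 mm from its origin towards its -x
- cartridge_b_nose (a point): tip of cartridge_b's round nose, at mid thickness, 48 mm from its origin towards its -x
- strip_carton: small white carton 42x65x30 mm; bystander, loose; leave it where it is
- bench_timer: white bench timer 66x62x20 mm; bystander, loose; leave it where it is
- green_jar: specimen jar with green screw cap, 51 mm across, 62 mm tall; bystander, loose; leave it where it is
- marker: marker pen 135 mm long, 17 mm thick, lying; bystander, loose; leave it where it is
- white_bottle: white plastic bottle 54 mm across, 118 mm tall; bystander, loose; leave it where it is
- lancet_carton: small orange carton 35x75x22 mm; bystander, loose; leave it where it is
Things that resemble listed ones, but are neither listed nor needed, are in the scene too. What is shaped like the cartridge_a but turquoise is not meant.

How it is judged:
On the way, in this order (a step that is already met when the one before it is completed fails the run):
1. one cartridge is pressed down and fully home under the lips (((x of cartridge_a in the frame of magazine between -0.005 and 0.004 m and y of cartridge_a in the frame of magazine between -0.005 and 0.005 m and z of cartridge_a in the frame of magazine between 0.064 and 0.076 m and x of cartridge_a_nose in the frame of magazine below -0.04 m and angle between cartridge_a's own z axis and vertical below 0.1 rad) or (x of cartridge_b in the frame of magazine between -0.005 and 0.004 m and y of cartridge_b in the frame of magazine between -0.005 and 0.005 m and z of cartridge_b in the frame of magazine between 0.064 and 0.076 m and x of cartridge_b_nose in the frame of magazine below -0.04 m and angle between cartridge_b's own z axis and vertical below 0.1 rad))), for 0.2 s.
2. both cartridges are stacked in the magazine, the upper one fully home under the lips ((((x of cartridge_a in the frame of magazine between -0.005 and 0.004 m and y of cartridge_a in the frame of magazine between -0.005 and 0.005 m and z of cartridge_a in the frame of magazine between 0.046 and 0.058 m and x of cartridge_a_nose in the frame of magazine below -0.04 m and angle between cartridge_a's own z axis and vertical below 0.1 rad) and (x of cartridge_b in the frame of magazine between -0.005 and 0.004 m and y of cartridge_b in the frame of magazine between -0.005 and 0.005 m and z of cartridge_b in the frame of magazine between 0.064 and 0.076 m and x of cartridge_b_nose in the frame of magazine below -0.04 m and angle between cartridge_b's own z axis and vertical below 0.1 rad)) or ((x of cartridge_b in the frame of magazine between -0.005 and 0.004 m and y of cartridge_b in the frame of magazine between -0.005 and 0.005 m and z of cartridge_b in the frame of magazine between 0.046 and 0.058 m and x of cartridge_b_nose in the frame of magazine below -0.04 m and angle between cartridge_b's own z axis and vertical below 0.1 rad) and (x of cartridge_a in the frame of magazine between -0.005 and 0.004 m and y of cartridge_a in the frame of magazine between -0.005 and 0.005 m and z of cartridge_a in the frame of magazine between 0.064 and 0.076 m and x of cartridge_a_nose in the frame of magazine below -0.04 m and angle between cartridge_a's own z axis and vertical below 0.1 rad)))), for 0.2 s.
At the end, for the whole second after the job is handed in: Both cartridges lie stacked and level in the magazine, noses to the front, each within about 5 mm of fully home, the upper one under the lips (underside 70 mm, lower one 52 mm above the counter, within 6 mm); the gate is upright within 0.12 rad; all at rest ((((x of cartridge_a in the frame of magazine between -0.005 and 0.004 m and y of cartridge_a in the frame of magazine between -0.005 and 0.005 m and z of cartridge_a in the frame of magazine between 0.046 and 0.058 m and x of cartridge_a_nose in the frame of magazine below -0.04 m and angle between cartridge_a's own z axis and vertical below 0.1 rad) and (x of cartridge_b in the frame of magazine between -0.005 and 0.004 m and y of cartridge_b in the frame of magazine between -0.005 and 0.005 m and z of cartridge_b in the frame of magazine between 0.064 and 0.076 m and x of cartridge_b_nose in the frame of magazine below -0.04 m and angle between cartridge_b's own z axis and vertical below 0.1 rad)) or ((x of cartridge_b in the frame of magazine between -0.005 and 0.004 m and y of cartridge_b in the frame of magazine between -0.005 and 0.005 m and z of cartridge_b in the frame of magazine between 0.046 and 0.058 m and x of cartridge_b_nose in the frame of magazine below -0.04 m and angle between cartridge_b's own z axis and vertical below 0.1 rad) and (x of cartridge_a in the frame of magazine between -0.005 and 0.004 m and y of cartridge_a in the frame of magazine between -0.005 and 0.005 m and z of cartridge_a in the frame of magazine between 0.064 and 0.076 m and x of cartridge_a_nose in the frame of magazine below -0.04 m and angle between cartridge_a's own z axis and vertical below 0.1 rad))) and value of joint gate below 0.12 rad and linear speed of each of cartridge_a, cartridge_b below 0.02 m/s); the robot touches nothing.
It fails at once if a bystander is moved more than 30 mm (distance of any of strip_carton, bench_timer, green_jar, marker, white_bottle, lancet_carton from where it was at the start of the episode above 0.03 m).
It also fails if it takes over 62 s, if anything falls off the work surface, if the arm or the gripper's body presses on something with over 40 N, if the wrist force passes 120 N, or if a joint passes its speed limit or range.

## Working session

There is one attempt and no reset: what is moved stays moved. The work goes in short steps, Python scripts to look and compute and a shell command to move; the robot and the scene stay as the last step left them, time stands still between calls to the robot, and variables do not carry over. Pictures are saved under pics/ and viewed, and the job is handed in when it is done.

```bash
ls; mkdir -p pics; python3 - <<'E'
from bench import ctrl
import cv2
print(ctrl.get_obs(), ctrl.grip_depth)
for c in ("top","side"):
    im,d=ctrl.camera(c); cv2.imwrite(f"pics/{c}0.png",im)
    import numpy as np; np.save(f"pics/{c}0.npy",d)
    print(c,ctrl.calibration(c))
    for q in ("magazine","cartridge_a","gate_bar"):
        print(q,[(r["confidence"],[round(v) for v in r["rect"]]) for r in ctrl.find_in(q,c)])
E
```

```text
pics
{'time_s': 0.0, 'q': array([ 1.08468797e+00,  1.81575182e-01,  1.60799062e+00, -3.56599245e-05,
        1.35380196e+00, -2.06288020e-01]), 'dq': array([-0.00022562,  0.00132967,  0.00150494, -0.0002193 ,  0.00175566,
       -0.00220396]), 'joint_efforts': array([-2.51728879e-04, -4.44849193e+01, -3.51336730e+01, -4.29338161e-04,
        9.06161964e-03,  3.23130894e-05]), 'eef_pos': array([0.15853038, 0.55214264, 0.23037336]), 'eef_rot': array([ 0.69999603,  0.09801171,  0.70039879, -0.09920078]), 'wrist_force': array([ 0.23757712, -0.04267856,  0.12672249]), 'torque': array([0.00277083, 0.04028057, 0.03220829]), 'opening': 0.9962184656338463} 0.0187
top {'mtx': array([[563.71614104,   0.        , 317.84883955],
       [  0.        , 563.71614104, 238.80889275],
       [  0.        ,   0.        ,   1.        ]]), 'R': array([[-0.00690975, -0.99995937,  0.00578958],
       [-0.99190612,  0.0061198 , -0.12682586],
       [ 0.12678528, -0.00661906, -0.9919081 ]]), 't': array([0.02221246, 0.55044733, 1.56079823])}
magazine [(0.85, [195, 225, 226, 291])]
cartridge_a [(0.87, [316, 247, 335, 277]), (0.7, [257, 252, 275, 282])]
gate_bar [(0.63, [197, 227, 209, 245]), (0.43, [128, 209, 154, 233])]
side {'mtx': array([[603.82748322,   0.        , 320.61643963],
       [  0.        , 603.82748322, 243.81746822],
       [  0.        ,   0.        ,   1.        ]]), 'R': array([[ 0.90309633,  0.42916787, -0.01523032],
       [ 0.30941517, -0.67487563, -0.6699292 ],
       [-0.29779066,  0.60029811, -0.74226875]]), 't': array([-0.5142251 , -0.08059585,  1.77393368])}
magazine [(0.67, [315, 164, 374, 204]), (0.61, [301, 214, 331, 237])]
cartridge_a [(0.95, [187, 396, 217, 441]), (0.72, [299, 216, 327, 237]), (0.64, [277, 263, 313, 278]), (0.54, [317, 243, 348, 267])]
gate_bar [(0.64, [359, 185, 378, 196])]
```

View pics/top0.png

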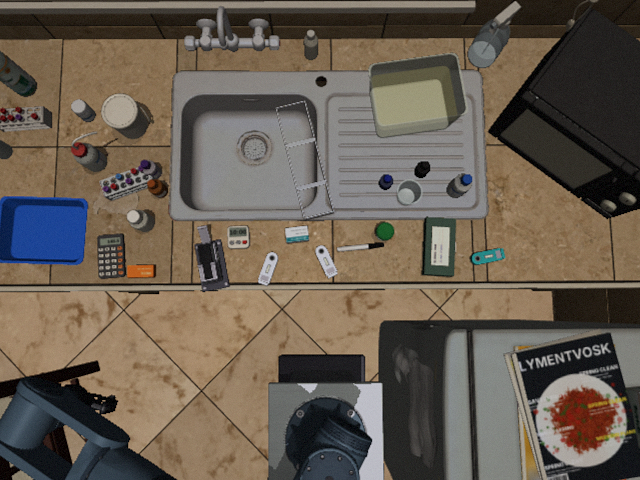

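View pics/side0.png

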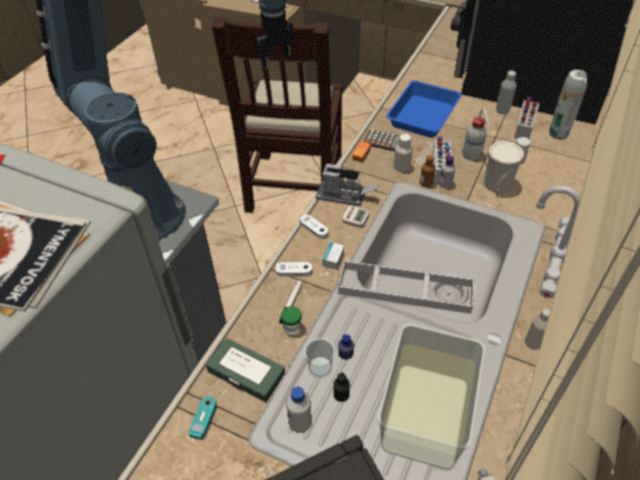

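```bash
python3 - <<'E'
import cv2
a=cv2.imread("pics/top0.png")[200:310,120:360]
cv2.imwrite("pics/topc.png",cv2.resize(a,None,fx=3.3,fy=3.3,interpolation=cv2.INTER_CUBIC))
a=cv2.imread("pics/side0.png")[150:300,240:440]
cv2.imwrite("pics/sidec.png",cv2.resize(a,None,fx=4,fy=4,interpolation=cv2.INTER_CUBIC))
E
```

```text
(no output)
```

View pics/topc.png

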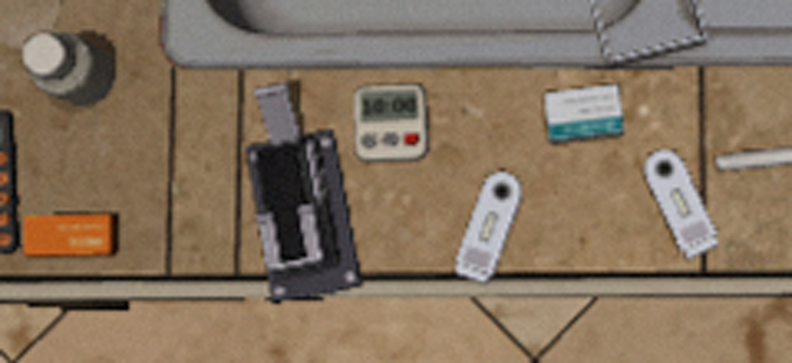

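View pics/sidec.png

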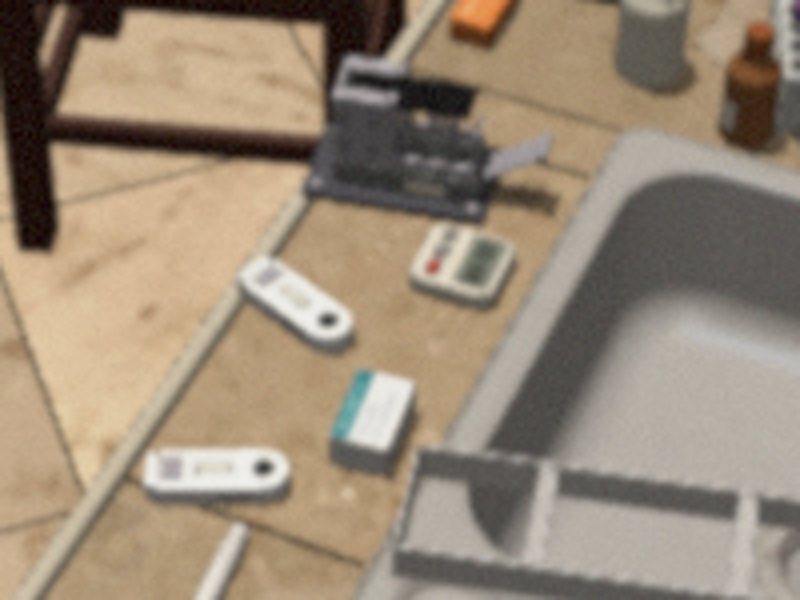

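The top view shows the magazine at about (210,258): lips end at the bottom (towards the robot) and the gate open at the top (203,232). The white cartridges are at (267,267) and (326,262), with noses (dark wells) pointing up and square ends towards the robot. The look-alike is the turquoise piece at (487,256), plus the white strip carton at (297,235) and the timer at (238,237). The two white pieces with wells are the cartridges. Next I'll measure their poses.

```bash
cat > h.py <<'E'
import numpy as np, cv2
from bench import ctrl
def cloud(c,d,r):
    k=ctrl.calibration(c); l,t,rr,b=r
    u,v=np.meshgrid(np.arange(l,rr),np.arange(t,b)); z=d[t:b,l:rr]
    p=np.stack([(u-k["mtx"][0,2])/k["mtx"][0,0]*z,(v-k["mtx"][1,2])/k["mtx"][1,1]*z,z],-1)
    return (p-k["t"])@k["R"]
def onplane(c,uv,zw):
    k=ctrl.calibration(c); uv=np.atleast_2d(uv).astype(float)
    r=np.c_[(uv-k["mtx"][:2,2])/k["mtx"][0,0],np.ones(len(uv))]@k["R"]
    C=-k["R"].T@k["t"]; return C+r*((zw-C[2])/r[:,2])[:,None]
def proj(c,X):
    k=ctrl.calibration(c); p=np.atleast_2d(X)@k["R"].T+k["t"]; p=p@k["mtx"].T; return p[:,:2]/p[:,2:]
E
python3 - <<'E'
from h import *
np.set_printoptions(linewidth=250)
d=np.load("pics/top0.npy"); im=cv2.imread("pics/top0.png")
P=cloud("top",d,(192,220,234,296)); print((P[...,2]*1000).round().astype(int)[::2])
# cartridges
for r,c in (((250,244,285,290),"top"),((306,240,345,284),"top"),((290,208,335,242),"side"),((268,255,320,283),"side")):
    im=cv2.imread(f"pics/{c}0.png"); dd=np.load(f"pics/{c}0.npy")
    l,t,rr,b=r; s=8
    g=cv2.resize(im[t:b,l:rr],None,fx=s,fy=s,interpolation=cv2.INTER_CUBIC)
    m=(g.min(2)>150).astype(np.uint8)
    cs,_=cv2.findContours(m,cv2.RETR_EXTERNAL,cv2.CHAIN_APPROX_NONE); k=max(cs,key=cv2.contourArea)
    uv=(k[:,0]+.5)/s-.5+[l,t]
    X=onplane(c,uv,.018)[:,:2]
    rect=cv2.minAreaRect((X*1000).astype(np.float32)); print(c,rect)
    P=cloud(c,dd,r); print("ztop",np.percentile(P[...,2],[5,50,90,97]))
E
```

```text
[[  -4    6    4 ...    1    5    6]
 [  -9    0   -2 ...    6    4    4]
 [  -6   -9   -7 ...   -7    2   -3]
 ...
 [-145 -152 -839 ... -840 -849 -841]
 [-849 -849 -848 ... -852 -847 -849]
 [-839 -863 -847 ... -849 -854 -846]]
top ((470.5776672363281, 161.04115295410156), (34.30308151245117, 94.70568084716797), 69.74475860595703)
ztop [-0.00754471  0.00130896  0.01830168  0.02191258]
top ((490.1470031738281, -3.005878448486328), (94.37966918945312, 34.27293395996094), 24.858251571655273)
ztop [-0.01007441  0.00110471  0.01784553  0.02205085]
side ((452.7022399902344, 165.90267944335938), (108.54540252685547, 115.21232604980469), 27.39299774169922)
ztop [-0.84701466  0.0013168   0.01896344  0.02217361]
side ((490.86285400390625, -2.3382530212402344), (98.8527603149414, 39.570613861083984), 24.70203971862793)
ztop [-0.00541735  0.00206588  0.01945524  0.02202099]
```

```bash
python3 - <<'E'
from h import *
import sys
np.set_printoptions(linewidth=250,threshold=100000)
d=np.load("pics/top0.npy")
P=cloud("top",d,(192,220,232,292)); print((P[...,2]*1000).clip(-99,200).round().astype(int)[::2])
for c,r in (("top",(188,218,238,298)),("side",(306,155,386,212))):
    im=cv2.imread(f"pics/{c}0.png");l,t,rr,b=r;s=10 if c=="side" else 7
    cv2.imwrite(f"pics/mag_{c}.png",cv2.resize(im[t:b,l:rr],None,fx=s,fy=s,interpolation=cv2.INTER_CUBIC))
E
```

```text
[[ -4   6   4   2  -4  -7   5  -1   2  -2   0  -1  -7  -1   3  -2   2   1   2   4   2   4  -1   5   0  -1   6  -1   3  -1   3  -2   3   3  -4   6   5   3   3   1]
 [ -9   0  -2  -5   0  -6  -1   0  -3  -1  -6  -7  -7   9  -3   5  -2   1  -2  -8   0   3  -3   5   3   8   2  -6   0  -1   1  -8   4   3  -2  -6   3  -2   1   6]
 [ -6  -9  -7   2  -1  -5   1  -3  -1   0  -2   1  -1   0   4  12   2  -6   4  -1   1   4   0   1  -1  -1  -1  -2   0   6   2  -4   5   5  -5  -2   2   2  -2  -7]
 [-12  -2  -5   5   4  52  55  54  58  54  56  57  67  55  57  -1   1  -3  -2  -2   4  -4   3  -6   0  -2  -3   0  -5   5  -2   0  -2  -6  -2  -7   0  12  15  16]
 [ -9  -1  -4  -2   4  59  57  53  54  57  55  54  51  44  50   1   3  -7  -4   1   2  -5   1  -2  -2   3   3   2  -3   5  -5  -1  -6   2   4  21  22  16  21  17]
 [-12   3  -3   0  -3  -1  51  50  50  51  46  55  53  45  47  46   2   3   1   1   3  -1  -2  -2   1  -2  -1   3   0  -4   2  -5  -8  -9   1  22   7  14  17  13]
 [ -5  -4  -3   3   4   6   2  46  41  49  46  43  49  40  46  37   2  -2   2 -10  -3   4   4  -6  -2   2   3  -4  -1   7 
[... 4068 characters left out ...]
13   5  11   4  12  14   9   6   7  -4  -7  -4]
 [-17 -17 -21 -19 -17 -29 -19 -23 -15   9   3   1  16   8   8   9   2  15  10   3  16  14  17  14   4   6  11   0   9  10   8  14   8   4   8   7  10 -27 -16 -17]
 [  6   1   1   6   0   4  -3   5   2  10   3  16   8   0  10   8   4   9   9   9  12   6  13  11   6  13   3  12   9   0   2   7   1  12   1   8  16   7   8  -1]
 [  3   1  -3  -5   3  -6   4 200  -3   6  11  12  17  14  11   3   6   6  15  23  10  11  11   6   8  14  10  13  -1  -3   2  -1  -2  -1  -2  -2  -7  -2   3  -5]
 [-99 -99 -99 -99 -99 -99 -99 -99 200 -99   9   8  12   5   8   7  16   4 -99 -99 -99 -99 -99 -99 -99 -99 -99 -99 -99 -99 -99 -99 -99 200 -99 -99 -99 -99 -99 -99]]
```

View pics/mag_top.png

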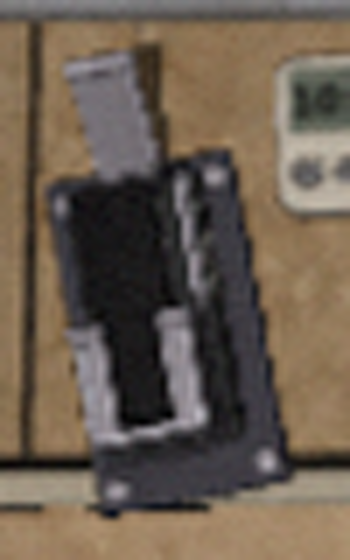

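View pics/mag_side.png

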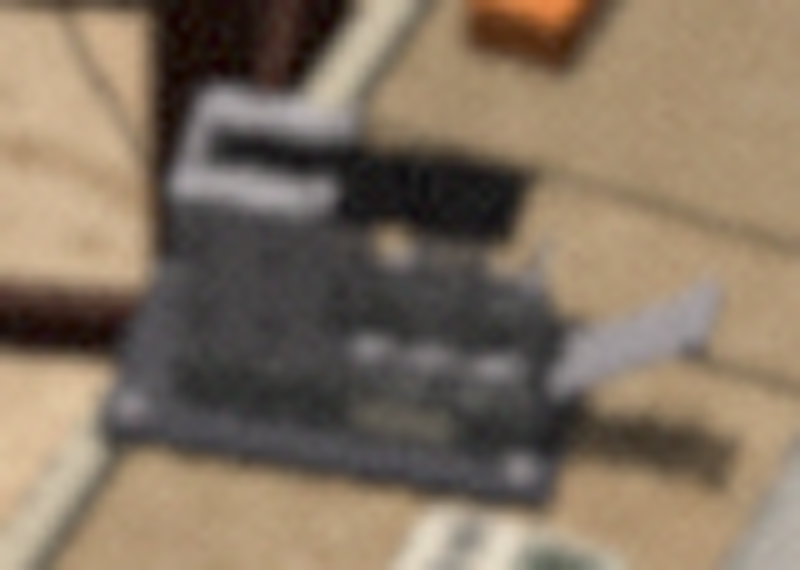

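```bash
python3 - <<'E'
from h import *
c=np.array([(228,150),(292,478),(100,512),(48,186)],float)
uv=(c+.5)/7-.5+[188,218]
X=onplane("top",uv,.010)[:,:2]*1000
print(X, [np.linalg.norm(X[i]-X[(i+1)%4]) for i in range(4)], X.mean(0))
print([np.degrees(np.arctan2(*(X[b]-X[a])[::-1])) for a,b in((0,1),(3,2),(3,0),(2,1))])
# optimise: projected polygons
from scipy.optimize import minimize
m=X.mean(0)/1000
# lip/fol features
f=np.array([(68,330),(190,312),(100,445),(208,425)],float)  # lips outer front L,R, back outer L,R z=.092
print(onplane("top",(f+.5)/7-.5+[188,218],.092)[:,:2]*1000)
g=np.array([(72,188),(165,178)],float)
print(onplane("top",(g+.5)/7-.5+[188,218],.088)[:,:2]*1000)
g=np.array([(65,68),(132,55)],float)
print('bar',onplane("top",(g+.5)/7-.5+[188,218],.056)[:,:2]*1000)
E
```

```text
[[554.95230742 299.10567945]
 [420.50420863 271.12200562]
 [407.26713269 348.73302329]
 [540.53434934 372.56519236]] [np.float64(137.32944793191686), np.float64(78.73176133305283), np.float64(135.3813994487374), np.float64(74.86105498040936)] [480.81449952 322.88147518]
[np.float64(-168.24247225456375), np.float64(-169.86097478977157), np.float64(-78.89566299561604), np.float64(-80.32095913159334)]
[[474.5467024  346.15197353]
 [481.2322534  299.09234826]
 [430.0087473  332.92878639]
 [437.44317629 291.44053739]]
[[530.363265   346.54516707]
 [534.0654895  310.39372331]]
bar [[582.47481826 356.94533523]
 [587.56698637 330.29984206]]
```

```bash
cat > fit.py <<'E'
from h import *
from scipy.optimize import minimize
def edges(zb):
    E=[]
    def s(a,b,n=40,w=1): 
        t=np.linspace(0.03,.97,n)[:,None]; E.append((np.array(a)*(1-t)+np.array(b)*t)/1000)
    s((-46,-16.5,88),(-46,16.5,88)); s((-46,16.5,88),(0,16.5,88)); s((-46,-16.5,88),(0,-16.5,88))
    s((15,11,92),(44,11,92)); s((15,-11,92),(44,-11,92))
    s((-70,-39,zb),(70,-39,zb)); s((70,-39,zb),(70,39,zb)); s((-70,39,zb),(70,39,zb));s((-70,-39,zb),(-70,-18,zb)); 
    return E
def run(c):
    im=cv2.GaussianBlur(cv2.imread(f"pics/{c}0.png").astype(np.float32),(0,0),0.9)
    gx=cv2.Sobel(im,-1,1,0);gy=cv2.Sobel(im,-1,0,1)
    G=np.sqrt((gx**2+gy**2).sum(2)); G=np.minimum(G,250)
    def f(p,zb=10):
        cc,ss=np.cos(p[2]),np.sin(p[2]); R=np.array([[cc,-ss,0],[ss,cc,0],[0,0,1]])
        v=0
        for e in edges(zb):
            uv=proj(c,e@R.T+[p[0],p[1],0]).astype(np.float32)
            v+=cv2.remap(G,uv[:,:1],uv[:,1:],cv2.INTER_LINEAR).mean()
        return -v
    best=None
    for x in np.arange(.472,.492,.003):
      for y in np.arange(.314,.333,.003):
        for a in np.radians([-172,-170,-168]):
          v=f((x,y,a)); best=min(best,(v,x,y,a)) if best else (v,x,y,a)
    for zb in (8,10,12):
        r=minimize(f,best[1:],args=(zb,),method="Nelder-Mead",options=dict(initial_simplex=[np.array(best[1:])+d for d in ((0,0,0),(.002,0,0),(0,.002,0),(0,0,.02))]))
        print(c,zb,r.x[:2].round(4),np.degrees(r.x[2]).round(2),r.fun)
    return r.x
if __name__=="__main__":
    for c in("top","side"): run(c)
E
python3 fit.py
```

```text
top 8 [0.4804 0.3223] -169.95 -1774.114990234375Traceback (most recent call last):
  File "fit.py", line 32, in <module>
    for c in("top","side"): run(c)
                            ~~~^^^
  File "fit.py", line 28, in run
    r=minimize(f,best[1:],args=(zb,),method="Nelder-Mead",options=dict(initial_simplex=[np.array(best[1:])+d for d in ((0,0,0),(.002,0,0),(0,.002,0),(0,0,.02))]))
    res = _minimize_neldermead(fun, x0, args, callback, bounds=bounds,
                               **options)
    fxr = func(xr)
    fx = function(np.copy(x), *(wrapper_args + args))
  File "fit.py", line 19, in f
    uv=proj(c,e@R.T+[p[0],p[1],0]).astype(np.float32)
       ~~~~^^^^^^^^^^^^^^^^^^^^^^^
  File "h.py", line 13, in proj
    k=ctrl.calibration(c); p=np.atleast_2d(X)@k["R"].T+k["t"]; p=p@k["mtx"].T; return p[:,:2]/p[:,2:]
ValueError: time passes only in moves, steps and waits
```

```bash
python3 - <<'E'
import re
s=open("h.py").read().replace("ctrl.calibration(c)","cal(c)").replace("def cloud","""import pickle,os
def cal(c,_m={}):
    if c not in _m:
        f=f"pics/{c}.cal"
        if not os.path.exists(f): pickle.dump(ctrl.calibration(c),open(f,"wb"))
        _m[c]=pickle.load(open(f,"rb"))
    return _m[c]
def cloud""",1)
open("h.py","w").write(s)
E
python3 fit.py
```

```text
top 8 [0.4804 0.3223] -169.95 -1774.114990234375
top 10 [0.4803 0.3221] -170.05 -1770.403076171875
top 12 [0.48   0.3217] -170.09 -1765.812255859375
side 8 [0.4834 0.3208] -173.01 -1807.99853515625
side 10 [0.4836 0.3207] -173.12 -1774.00537109375
side 12 [0.4836 0.3206] -173.56 -1731.5938720703125
```

```bash
python3 - <<'E'
from h import *
from fit import edges
out=[]
for c,r,p in (("top",(188,218,238,298),(.4804,.3222,-170)),("side",(306,155,386,212),(.4804,.3222,-170)),("side",(306,155,386,212),(.4834,.3208,-173))):
    im=cv2.imread(f"pics/{c}0.png");l,t,rr,b=r;s=7
    g=cv2.resize(im[t:b,l:rr],None,fx=s,fy=s,interpolation=cv2.INTER_CUBIC)
    a=np.radians(p[2]);R=np.array([[np.cos(a),-np.sin(a),0],[np.sin(a),np.cos(a),0],[0,0,1]])
    for e in edges(8):
        for u,v in (proj(c,e@R.T+[p[0],p[1],0])-[l,t]+.5)*s-.5: cv2.circle(g,(int(round(u)),int(round(v))),0,(0,0,255),-1)
    out.append(g)
H=max(g.shape[0] for g in out)
g=cv2.hstack([cv2.copyMakeBorder(q,0,H-q.shape[0],0,0,0) for q in out]) if hasattr(cv2,'hstack') else np.hstack([cv2.copyMakeBorder(q,0,H-q.shape[0],0,0,0) for q in out])
cv2.imwrite("pics/ov.png",g[:, :800]);cv2.imwrite("pics/ov2.png",g[:, 800:])
E
```

```text
(no output)
```

View pics/ov.png

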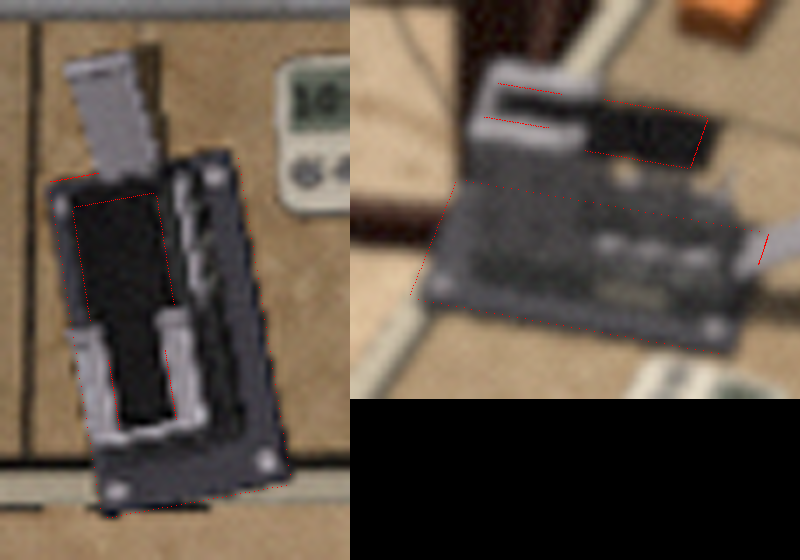

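View pics/ov2.png

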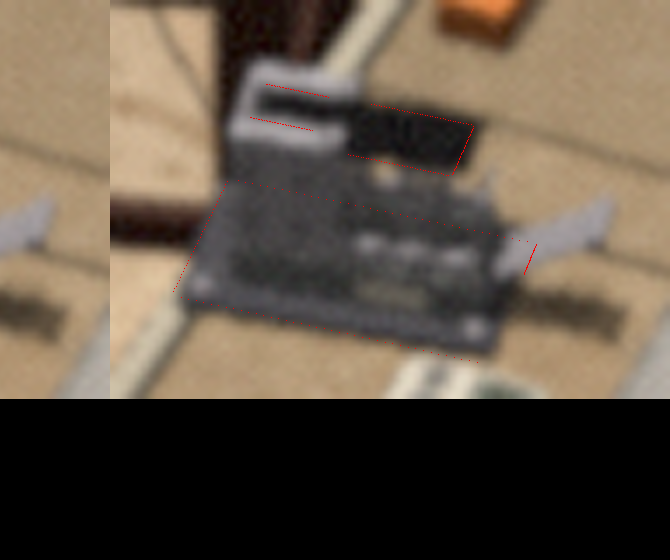

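```bash
python3 - <<'E'
import fit
from h import *
def mk(kind):
    def edges(zb):
        E=[]
        def s(a,b,n=40):
            t=np.linspace(0.04,.96,n)[:,None]; E.append((np.array(a)*(1-t)+np.array(b)*t)/1000)
        if kind in("base","both"):
            s((-70,39,zb),(70,39,zb)); s((70,-39,zb),(70,39,zb)); s((-70,20,zb),(-70,39,zb)); s((-70,39,0),(70,39,0))
            if fit.C=="top": s((-70,-39,zb),(-20,-39,zb))
        if kind in("upper","both"):
            s((-46,16.5,88),(0,16.5,88)); s((-46,-16.5,88),(0,-16.5,88)); s((15,11,92),(44,11,92)); s((15,-11,92),(44,-11,92))
            if kind=="upper": s((5,13,92),(5,20,92)); s((5,-13,92),(5,-20,92))
        return E
    return edges
for c in("top","side"):
    fit.C=c
    for k in("base","upper","both"):
        fit.edges=mk(k); print(k); fit.run(c)
E
```

```text
base
top 8 [0.48   0.3217] -168.0 -1153.0810546875
top 10 [0.4798 0.3214] -167.91 -1152.092529296875
top 12 [0.4797 0.3214] -168.23 -1150.9000244140625
upper
top 8 [0.4842 0.3234] -170.01 -1291.3101806640625
top 10 [0.4842 0.3234] -170.01 -1291.3101806640625
top 12 [0.4842 0.3234] -170.01 -1291.3101806640625
both
top 8 [0.4801 0.3218] -168.14 -1947.8087158203125
top 10 [0.4798 0.3217] -168.25 -1947.8173828125
top 12 [0.4796 0.3216] -168.31 -1946.324462890625
base
side 8 [0.4824 0.3199] -168.05 -945.1820678710938
side 10 [0.4829 0.3189] -168.29 -912.6299438476562
side 12 [0.4839 0.3171] -168.69 -870.7535400390625
upper
side 8 [0.4877 0.3226] -172.13 -1474.6124267578125
side 10 [0.4877 0.3226] -172.13 -1474.6124267578125
side 12 [0.4877 0.3226] -172.13 -1474.6124267578125
both
side 8 [0.4829 0.3214] -170.04 -1879.2064208984375
side 10 [0.4838 0.3214] -171.16 -1835.2650146484375
side 12 [0.4842 0.3214] -171.79 -1791.60107421875
```

```bash
cat >> h.py <<'E'
from scipy.spatial.transform import Rotation as Ro
def Rt():
    q=ctrl.get_obs()["eef_rot"]; return Ro.from_quat([q[1],q[2],q[3],q[0]])
def plan(tgt,yawy):
    """tgt TCP pos (m); yawy deg: world heading of tool y (mod 180), tool x down. prints shift cm in tool axes + rotvec"""
    o=ctrl.get_obs(); R=Rt()
    best=None
    for k in(0,180):
        a=np.radians(yawy+k); y=np.array([np.cos(a),np.sin(a),0]); x=np.array([0,0,-1.]); z=np.cross(x,y)
        T=Ro.from_matrix(np.c_[x,y,z]); rv=(R.inv()*T).as_rotvec()
        if best is None or np.linalg.norm(rv)<np.linalg.norm(best): best=rv
    d=R.inv().apply(np.array(tgt)-o["eef_pos"])*100
    print("t",round(o["time_s"],2),"pos",o["eef_pos"].round(4),"yd",np.degrees(np.arctan2(*R.as_matrix()[:2,1][::-1])).round(2),"xax",R.as_matrix()[:,0].round(3),"q6",o["q"][5].round(2),"open",round(o["opening"],3),"F",o["wrist_force"].round(1))
    print("shift cm",d.round(2),"|",np.linalg.norm(d).round(2),"rotvec",best.round(3))
    return d,best
E
python3 -c "
from h import *
plan((.4828,.1565,.10),69.7)
print(Rt().as_matrix().round(3))"
```

```text
t 0.4 pos [0.1587 0.5526 0.2312] yd 73.97 xax [-0. -0. -1.] q6 -0.21 open 1.001 F [-0.1 -0.   0.3]
shift cm [ 13.12 -29.12  42.08] | 52.83 rotvec [ 0.074 -0.     0.   ]
[[-0.     0.276  0.961]
 [-0.     0.961 -0.276]
 [-1.    -0.    -0.   ]]
```

```bash
python3 -m creep '1 0 -3.3 4.8 0 0 0;1 0 -3.3 4.8 0 0 0;1 0 -3.3 4.8 0 0 0;1 0 -3.3 4.8 0 0 0;1 0 -3.3 4.8 0 0 0;1 0 -3.3 4.8 0 0 0;1 0 -3.3 4.8 0 0 0;1 0 -3.3 4.8 0 0 0'; python3 -c "
from h import *
plan((.4828,.1565,.10),69.7)"
```

```text
time_s: 1.4
eef_pos: [0.4625, 0.1863, 0.2327]
eef_rot: [0.702, 0.097, 0.699, -0.094]
wrist_force: [0.8, 0.4, -0.3]
opening: 0.997
t 1.4 pos [0.4625 0.1863 0.2327] yd 74.48 xax [ 0.005  0.003 -1.   ] q6 -1.16 open 0.997 F [ 0.8  0.4 -0.3]
shift cm [13.27 -2.39  2.7 ] | 13.75 rotvec [ 0.083  0.004 -0.005]
```

```bash
python3 -m creep '1 4.5 -0.8 1 0.083 0.004 -0.005;1 4.5 -0.8 1 0 0 0;1 4.2 -0.8 0.8 0 0 0;1 0 0 0 0 0 0'; python3 - <<'E'
from h import *
plan((.4828,.1565,.03),69.7)
im,d=ctrl.camera("top"); cv2.imwrite("pics/top1.png",im)
s,d=ctrl.camera("side"); cv2.imwrite("pics/side1.png",s)
a=cv2.resize(im[215:305,220:300],None,fx=5,fy=5,interpolation=cv2.INTER_CUBIC)
b=cv2.resize(s[170:260,270:350],None,fx=5,fy=5,interpolation=cv2.INTER_CUBIC)
cv2.imwrite("pics/c1.png",np.hstack([a,b]))
E
```

```text
time_s: 1.9
eef_pos: [0.4869, 0.1495, 0.0996]
eef_rot: [0.697, 0.129, 0.694, -0.128]
wrist_force: [-0.4, 0.6, 0.2]
opening: 0.999
t 1.9 pos [0.4869 0.1495 0.0996] yd 69.1 xax [ 0.005 -0.    -1.   ] q6 -1.14 open 0.999 F [-0.4  0.6  0.2]
shift cm [ 6.96  0.49 -0.67] | 7.01 rotvec [-0.01   0.005 -0.002]
```

View pics/c1.png

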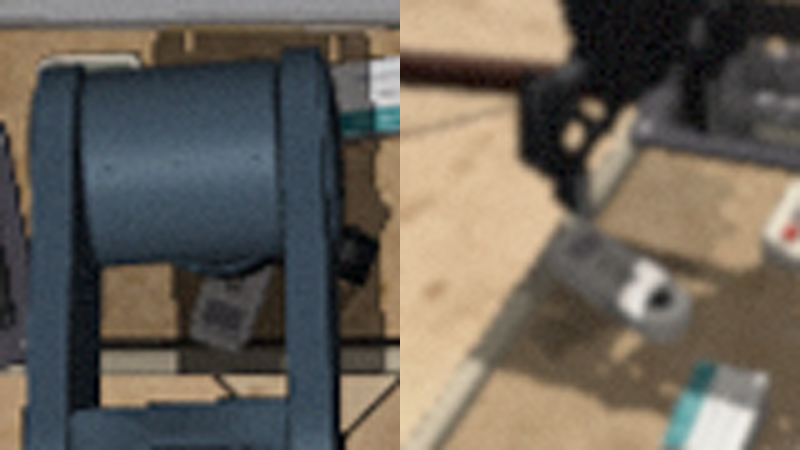

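```bash
python3 -m creep '0.7 3.5 0.25 -0.35 -0.01 0.005 -0.002;0.7 3.4 0.25 -0.3 0 0 0;0.7 0 0 0 0 0 0'; python3 -c "
from h import *
plan((.4828,.1565,.002),69.7)"
```

```text
time_s: 2.38
eef_pos: [0.4926, 0.1602, 0.0414]
eef_rot: [0.704, 0.125, 0.689, -0.121]
wrist_force: [-0.5, 0.0, -0.3]
opening: 0.703
t 2.38 pos [0.4926 0.1602 0.0414] yd 69.91 xax [ 0.022  0.002 -1.   ] q6 -1.14 open 0.703 F [-0.5  0.  -0.3]
shift cm [ 3.92 -0.72 -0.87] | 4.08 rotvec [ 0.003  0.02  -0.009]
```

```bash
python3 -m creep '0.7 1 -0.7 -0.9 0.003 0.02 -0.009;0.7 1 0 0 0 0 0;0.7 0 0 0 0 0 0'; python3 -c "
from h import *
plan((.4828,.1565,.002),69.7)"
```

```text
time_s: 2.75
eef_pos: [0.4851, 0.1574, 0.0252]
eef_rot: [0.698, 0.125, 0.694, -0.123]
wrist_force: [-0.1, -0.6, -0.6]
opening: 0.701
t 2.75 pos [0.4851 0.1574 0.0252] yd 69.78 xax [ 0.007  0.001 -1.   ] q6 -1.14 open 0.701 F [-0.1 -0.6 -0.6]
shift cm [ 2.32 -0.17 -0.19] | 2.33 rotvec [ 0.001  0.006 -0.003]
```

```bash
python3 -m creep '0.7 0.8 -0.15 -0.2 0 0.006 -0.003;0.7 0.7 0 0 0 0 0;0.7 0.5 0 0 0 0 0;0.7 0 0 0 0 0 0'; python3 -c "
from h import *
plan((.4828,.1565,-.002),69.7)"
```

```text
time_s: 3.25
eef_pos: [0.4832, 0.1565, 0.0043]
eef_rot: [0.696, 0.124, 0.696, -0.124]
wrist_force: [0.3, -0.8, -1.0]
opening: 0.694
t 3.25 pos [0.4832 0.1565 0.0043] yd 69.76 xax [ 0.  0. -1.] q6 -1.14 open 0.694 F [ 0.3 -0.8 -1. ]
shift cm [ 0.63 -0.02 -0.04] | 0.64 rotvec [ 0.001  0.    -0.001]
```

```bash
python3 -m creep '0.6 0.35 0 0 0 0 0;0.4 0 0 0 0 0 0;0.2 0 0 0 0 0 0;0.2 0 0 0 0 0 0;0.2 0 0 0 0 0 0'; python3 -c "
from h import *
plan((.4828,.1565,-.002),69.7)"
```

```text
time_s: 3.88
eef_pos: [0.4837, 0.1566, 0.001]
eef_rot: [0.697, 0.124, 0.696, -0.124]
wrist_force: [0.1, 0.5, -0.9]
opening: 0.379
t 3.88 pos [0.4837 0.1566 0.001 ] yd 69.76 xax [ 0.001  0.    -1.   ] q6 -1.14 open 0.379 F [ 0.1  0.5 -0.9]
shift cm [ 0.3  -0.04 -0.08] | 0.32 rotvec [ 0.001  0.001 -0.001]
```

```bash
python3 -m creep '0 -3 0 0 0 0 0;0 -5 0 0 0 0 0;0 -5 0 0 0 0 0;0 0 0 0 0 0 0'; python3 -c "
from h import *
plan((.5416,.3338,.13),101.5)"
```

```text
time_s: 4.38
eef_pos: [0.4826, 0.1564, 0.1336]
eef_rot: [0.696, 0.124, 0.697, -0.124]
wrist_force: [0.3, -0.6, -2.2]
opening: 0.384
t 4.38 pos [0.4826 0.1564 0.1336] yd 69.75 xax [-0.001  0.    -1.   ] q6 -1.14 open 0.384 F [ 0.3 -0.6 -2.2]
shift cm [ 0.35 18.69 -0.6 ] | 18.7 rotvec [-0.554 -0.002 -0.   ]
```

```bash
python3 -m creep '0 0 4.6 -0.1 0 0 0;0 0 4.6 -0.1 0 0 0;0 0 4.6 -0.1 0 0 0;0 0 3.6 -0.1 0 0 0;0 0 0 0 -0.18 0 0;0 0 0 0 -0.18 0 0;0 0 0 0 -0.18 0 0;0 0 0 0 0 0 0'; python3 - <<'E'
from h import *
plan((.5416,.3338,.11),101.5)
E
```

```text
time_s: 5.38
eef_pos: [0.5351, 0.3243, 0.1212]
eef_rot: [0.698, -0.072, 0.709, 0.069]
wrist_force: [-0.3, -0.5, -1.7]
opening: 0.381
t 5.38 pos [0.5351 0.3243 0.1212] yd 101.44 xax [-0.015 -0.005 -1.   ] q6 -1.42 open 0.381 F [-0.3 -0.5 -1.7]
shift cm [1.11 0.8  0.84] | 1.61 rotvec [-0.001 -0.016  0.002]
```

```bash
python3 -m creep '0 0.9 0.8 0.84 0 -0.016 0.002;0 0 0 0 0 0 0;0 0 0 0 0 0 0'; python3 - <<'E'
from h import *
plan((.5416,.3338,.11),101.5)
im,d=ctrl.camera("top"); cv2.imwrite("pics/top2.png",im)
s,d=ctrl.camera("side"); cv2.imwrite("pics/side2.png",s)
a=cv2.resize(im[210:305,170:250],None,fx=5,fy=5,interpolation=cv2.INTER_CUBIC)
b=cv2.resize(s[125:220,306:386],None,fx=5,fy=5,interpolation=cv2.INTER_CUBIC)
cv2.imwrite("pics/c2.png",np.hstack([a,b]))
E
```

```text
time_s: 5.75
eef_pos: [0.5412, 0.334, 0.1095]
eef_rot: [0.703, -0.068, 0.704, 0.068]
wrist_force: [0.5, -0.4, -0.1]
opening: 0.385
t 5.75 pos [0.5412 0.334  0.1095] yd 101.03 xax [-0.001 -0.    -1.   ] q6 -1.4 open 0.385 F [ 0.5 -0.4 -0.1]
shift cm [-0.05 -0.03  0.03] | 0.07 rotvec [-0.008 -0.001  0.   ]
```

View pics/c2.png

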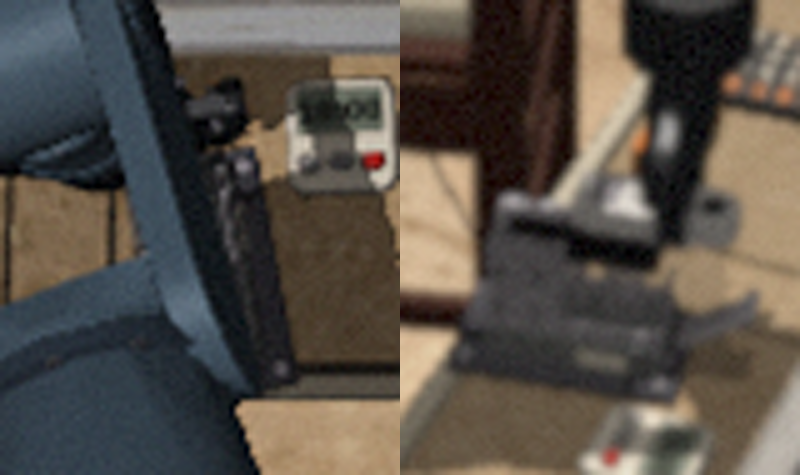

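```bash
python3 -m creep '0 1.2 0 0 -0.008 0 0;0 0.9 0 0 0 0 0;0 0 0 0 0 0 0'; python3 -c "
from h import *
plan((.5416,.3338,.069),101.2)"; python3 -m creep '0 0.8 0 0 0 0 0;0 0.5 0 0 0 0 0'; python3 -c "
from h import *
plan((.5416,.3338,.069),101.2)"
```

```text
time_s: 6.22
eef_pos: [0.5416, 0.3339, 0.0879]
eef_rot: [0.704, -0.071, 0.704, 0.071]
wrist_force: [-0.3, -0.2, 2.3]
opening: 0.382
t 6.22 pos [0.5416 0.3339 0.0879] yd 101.5 xax [-0.  0. -1.] q6 -1.41 open 0.382 F [-0.3 -0.2  2.3]
shift cm [ 1.89 -0.01 -0.  ] | 1.89 rotvec [ 0.005 -0.    -0.   ]
time_s: 6.48
eef_pos: [0.5422, 0.3342, 0.0756]
eef_rot: [0.704, -0.071, 0.703, 0.071]
wrist_force: [-3.1, -0.6, 5.0]
opening: 0.387
t 6.47 pos [0.5422 0.3342 0.0756] yd 101.5 xax [ 0.001  0.001 -1.   ] q6 -1.41 open 0.387 F [-3.1 -0.6  5. ]
shift cm [ 0.66 -0.03 -0.06] | 0.67 rotvec [ 0.005  0.001 -0.   ]
```

```bash
python3 -m creep '0 0.5 0 0 0 0 0;0 0.2 0 0 0 0 0;0 0 0 0 0 0 0'; python3 - <<'E'
from h import *
plan((.5416,.3338,.069),101.2)
print(ctrl.get_obs()["torque"])
s,d=ctrl.camera("side")
b=cv2.resize(s[125:215,306:396],None,fx=6,fy=6,interpolation=cv2.INTER_CUBIC)
cv2.imwrite("pics/c3.png",b)
E
```

```text
time_s: 6.85
eef_pos: [0.5422, 0.3342, 0.0689]
eef_rot: [0.704, -0.071, 0.703, 0.071]
wrist_force: [-1.5, -1.3, 5.7]
opening: 0.381
t 6.85 pos [0.5422 0.3342 0.0689] yd 101.51 xax [ 0.001  0.001 -1.   ] q6 -1.41 open 0.381 F [-1.5 -1.3  5.7]
shift cm [-0.01 -0.03 -0.07] | 0.08 rotvec [ 0.005  0.001 -0.   ]
[-0.15830663  0.40247885  0.00812625]
```

View pics/c3.png

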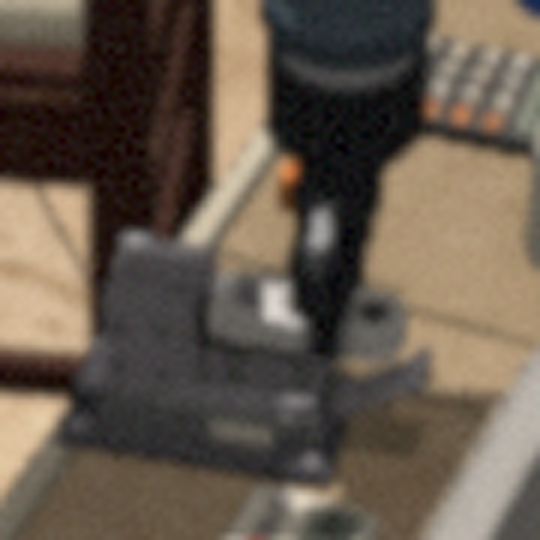

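```bash
cat >> h.py <<'E'
def mag(off=-.0138,M=(.481,.3215,-168.7)):
    o=ctrl.get_obs(); a=np.radians(M[2]); d=o["eef_pos"][:2]-M[:2]
    c,s=np.cos(a),np.sin(a); x,y=c*d[0]+s*d[1],-s*d[0]+c*d[1]
    F=o["wrist_force"]
    R=Rt().as_matrix()
    print("t",round(o["time_s"],2),"cart mm x %.1f y %.1f z %.1f"%((x-off)*1e3,y*1e3,(o["eef_pos"][2]-.001)*1e3),"Fmag x %.1f y %.1f z %.1f"%(c*F[0]+s*F[1],-s*F[0]+c*F[1],F[2]),"tq",o["torque"].round(2),"yaw",np.degrees(np.arctan2(R[1,1],R[0,1])).round(2)-90,"tilt",R[:2,0].round(3),"op",round(o["opening"],3))
E
python3 -c "
from h import *
mag()"; python3 -m creep '0 0.05 0 -0.5 0 0 0;0 0.05 0 -0.5 0 0 0;0 0 0 -0.4 0 0 0'; python3 -c "
from h import *
mag()"
```

```text
t 6.9 cart mm x -48.7 y -0.5 z 67.9 Fmag x 2.1 y 1.2 z 6.0 tq [-0.13  0.46 -0.01] yaw 11.510000000000005 tilt [0.001 0.   ] op 0.384
time_s: 7.28
eef_pos: [0.535, 0.3329, 0.0717]
eef_rot: [0.709, -0.069, 0.698, 0.072]
wrist_force: [2.9, 1.2, 6.3]
opening: 0.38
t 7.28 cart mm x -41.4 y -0.6 z 70.7 Fmag x -3.1 y -0.6 z 6.3 tq [ 0.02 -0.29  0.06] yaw 11.469999999999999 tilt [0.016 0.005] op 0.38
```

```bash
python3 -m creep '0 0.3 0 0 0 0.016 -0.003;0 0.15 0 0 0 0.008 0;0 0 0 0 0 0 0'; python3 -c "
from h import *
mag();plan((.5416,.3338,.0675),101.5)"
```

```text
time_s: 7.65
eef_pos: [0.5349, 0.333, 0.0684]
eef_rot: [0.701, -0.071, 0.706, 0.07]
wrist_force: [-3.0, -1.7, 5.6]
opening: 0.379
t 7.65 cart mm x -41.3 y -0.7 z 67.4 Fmag x 3.3 y 1.0 z 5.6 tq [-0.11  0.47 -0.01] yaw 11.480000000000004 tilt [-0.008 -0.003] op 0.379
t 7.65 pos [0.5349 0.333  0.0684] yd 101.48 xax [-0.008 -0.003 -1.   ] q6 -1.4 open 0.379 F [-3.  -1.7  5.6]
shift cm [ 0.08 -0.06  0.67] | 0.68 rotvec [-0.    -0.008  0.001]
```

```bash
python3 -m creep '0 0.1 0 -0.4 0 0 0;0 0.1 0 -0.4 0 0.004 0;0 0.1 0 -0.4 0 0.004 0;0 0.1 0 0 0 0.004 0'; python3 -c "
from h import *
mag()"
```

```text
time_s: 8.15
eef_pos: [0.5306, 0.3325, 0.0693]
eef_rot: [0.703, -0.07, 0.705, 0.071]
wrist_force: [-4.1, -0.9, 6.3]
opening: 0.384
t 8.15 cart mm x -37.0 y -1.0 z 68.3 Fmag x 4.2 y 0.0 z 6.3 tq [-0.13  0.73  0.01] yaw 11.450000000000003 tilt [-0.003  0.   ] op 0.384
```

```bash
python3 -m creep '0 0.1 0.02 -0.5 0 0 0;0 0.1 0.02 -0.5 0 0.004 0;0 0.1 0.02 -0.5 0 0.004 0;0 0.1 0 -0.5 0 0.004 0'; python3 - <<'E'
from h import *
mag()
s,d=ctrl.camera("side")
b=cv2.resize(s[125:215,306:396],None,fx=6,fy=6,interpolation=cv2.INTER_CUBIC)
cv2.imwrite("pics/c4.png",b)
E
```

```text
time_s: 8.65
eef_pos: [0.5202, 0.3311, 0.0708]
eef_rot: [0.706, -0.069, 0.701, 0.071]
wrist_force: [3.8, 1.1, 5.2]
opening: 0.384
t 8.65 cart mm x -26.5 y -1.8 z 69.8 Fmag x -3.9 y -0.4 z 5.2 tq [-0.03 -0.42  0.01] yaw 11.409999999999997 tilt [0.006 0.004] op 0.384
```

View pics/c4.png

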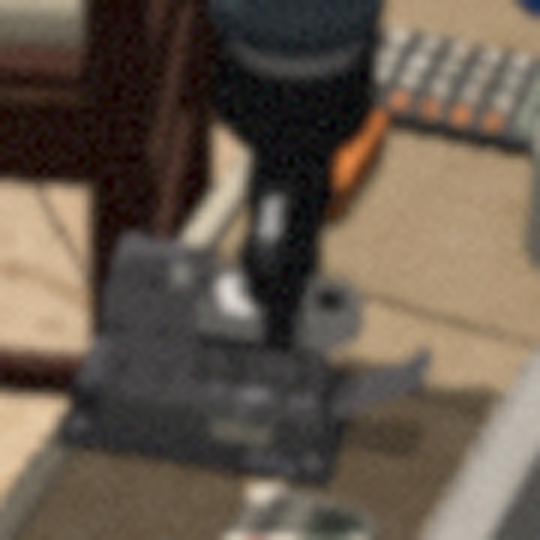

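```bash
python3 -m creep '0 0.15 -0.05 -0.5 0 0.004 0;0 0.1 -0.05 -0.5 0 0.004 0;0 0.1 -0.05 -0.5 0 0.004 0;0 0.1 0 -0.5 0 0.004 0'; python3 -c "
from h import *
mag()"
```

```text
time_s: 9.2
eef_pos: [0.51, 0.3282, 0.0712]
eef_rot: [0.708, -0.068, 0.699, 0.072]
wrist_force: [5.5, 0.6, 2.9]
opening: 0.379
t 9.2 cart mm x -16.0 y -0.8 z 70.2 Fmag x -5.5 y 0.5 z 2.9 tq [ 0.06 -0.74  0.01] yaw 11.370000000000005 tilt [0.011 0.008] op 0.379
```

```bash
python3 -m creep '0 0.1 0 -0.5 0 0.006 -0.004;0 0.1 0 -0.5 0 0.006 -0.003;0 0.1 0 -0.5 0 0.004 0;0 0.1 0 -0.4 0 0.004 0'; python3 -c "
from h import *
mag()"
```

```text
time_s: 9.7
eef_pos: [0.4972, 0.3258, 0.0707]
eef_rot: [0.706, -0.07, 0.701, 0.07]
wrist_force: [2.7, 0.5, 5.9]
opening: 0.386
t 9.7 cart mm x -2.9 y -1.0 z 69.7 Fmag x -2.7 y 0.1 z 5.9 tq [ 0.11 -0.48  0.04] yaw 11.319999999999993 tilt [0.006 0.001] op 0.386
```

```bash
python3 -m creep '0 0.05 0 -0.4 0 0.004 0;0 0.05 0 -0.5 0 0.004 0'; python3 -c "
from h import *
mag()";python3 -m creep '0 0 0 -0.5 0 0.004 0;0 0 0 -0.5 0 0.004 0'; python3 -c "
from h import *
mag()"
```

```text
time_s: 9.95
eef_pos: [0.4968, 0.3256, 0.0717]
eef_rot: [0.71, -0.068, 0.697, 0.071]
wrist_force: [22.7, 6.1, -14.0]
opening: 0.382
t 9.95 cart mm x -2.5 y -1.0 z 70.7 Fmag x -23.4 y -1.5 z -14.0 tq [ 0.89 -3.73 -0.03] yaw 11.260000000000005 tilt [0.018 0.005] op 0.382
time_s: 10.2
eef_pos: [0.497, 0.3256, 0.072]
eef_rot: [0.715, -0.066, 0.692, 0.071]
wrist_force: [21.2, 7.0, -13.9]
opening: 0.382
t 10.2 cart mm x -2.7 y -0.9 z 71.0 Fmag x -22.2 y -2.7 z -13.9 tq [ 0.78 -3.24 -0.01] yaw 11.150000000000006 tilt [0.032 0.011] op 0.382
```

```bash
python3 -m creep '0 0 0 0.1 0 0.02 0;0.6 0 0 0 0 0.01 0;0.7 0 0 0 0 0 0;0.7 -3 0 0 0 0 0;0.7 -5 0 0 0 0 0;0.7 -4 0 0 0 0 0'; python3 -c "
from h import *
mag(); plan((.50,.16,.17),101)"
```

```text
time_s: 10.95
eef_pos: [0.4909, 0.323, 0.1863]
eef_rot: [0.697, -0.069, 0.71, 0.069]
wrist_force: [0.3, -0.3, 0.2]
opening: 0.701
t 10.95 cart mm x 3.8 y 0.4 z 185.3 Fmag x -0.2 y 0.3 z 0.2 tq [ 0.01 -0.01  0.01] yaw 11.170000000000002 tilt [-0.018 -0.003] op 0.701
t 10.95 pos [0.4909 0.323  0.1863] yd 101.17 xax [-0.018 -0.003 -1.   ] q6 -1.39 open 0.701 F [ 0.3 -0.3  0.2]
shift cm [  1.65 -16.17  -2.23] | 16.41 rotvec [ 0.003 -0.018 -0.001]
```

```bash
python3 -m creep '0.7 0.2 -5.2 -0.4 0 -0.018 0;0.7 0.2 -5.2 -0.4 0 0 0;0.7 0.2 -5.2 -0.4 0 0 0;0.7 0.2 -5.2 -0.4 0 0 0;0.7 0.2 -5.2 -0.4 -0.12 0 0;0.7 0.2 -5.2 -0.4 -0.12 0 0'; python3 - <<'E'
from h import *
plan((.503,.0032,.05),114.9)
im,d=ctrl.camera("top"); cv2.imwrite("pics/top5.png",im)
s,d=ctrl.camera("side"); cv2.imwrite("pics/side5.png",s)
a=cv2.resize(im[215:305,180:260],None,fx=5,fy=5,interpolation=cv2.INTER_CUBIC)
b=cv2.resize(s[135:225,306:386],None,fx=5,fy=5,interpolation=cv2.INTER_CUBIC)
cv2.imwrite("pics/c5.png",np.hstack([a,b]))
E
```

```text
time_s: 11.7
eef_pos: [0.5347, 0.0102, 0.1776]
eef_rot: [0.692, -0.158, 0.686, 0.159]
wrist_force: [0.9, 0.1, -0.0]
opening: 0.702
t 11.7 pos [0.5347 0.0102 0.1776] yd 115.86 xax [ 0.007  0.004 -1.   ] q6 -2.23 open 0.702 F [ 0.9  0.1 -0. ]
shift cm [12.74  0.75 -3.26] | 13.17 rotvec [ 0.017  0.008 -0.   ]
```

View pics/c5.png

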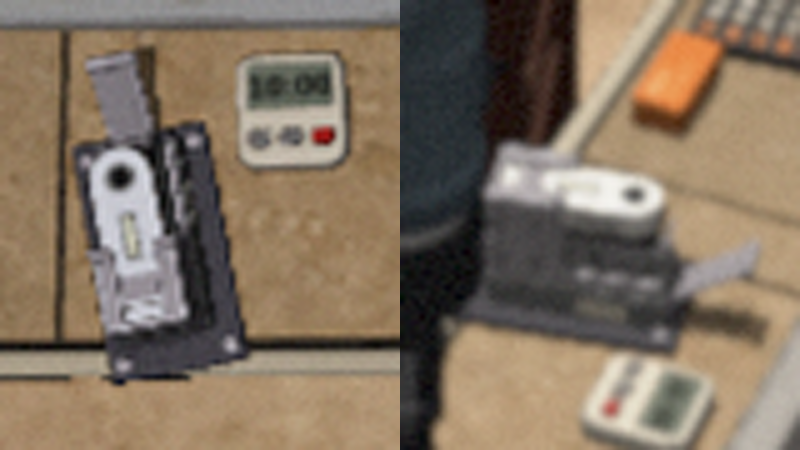

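```bash
python3 - <<'E'
from h import *
im=cv2.imread("pics/top5.png")
l,t,rr,b=192,236,226,285;s=8
g=cv2.resize(im[t:b,l:rr],None,fx=s,fy=s,interpolation=cv2.INTER_CUBIC)
M=(.481,.3215,-168.7)
def mx(X):
    a=np.radians(M[2]);d=X[:,:2]-M[:2];c,s_=np.cos(a),np.sin(a)
    return np.c_[c*d[:,0]+s_*d[:,1],-s_*d[:,0]+c*d[:,1]]*1000
m=(g.min(2)>165).astype(np.uint8)
cs,_=cv2.findContours(m,cv2.RETR_EXTERNAL,cv2.CHAIN_APPROX_NONE);k=max(cs,key=cv2.contourArea)
Q=mx(onplane("top",(k[:,0]+.5)/s-.5+[l,t],.088))
print("x range",Q[:,0].min(),Q[:,0].max())
for x0 in(-35,-30,-25,-20,-10,0): 
    q=Q[abs(Q[:,0]-x0)<1.5]; print(x0,q[:,1].min(),q[:,1].max())
# base edges in mag
import fit
fit.C="top"
def edges(zb):
    E=[]
    def s(a,b,n=40):
        t=np.linspace(0.04,.96,n)[:,None]; E.append((np.array(a)*(1-t)+np.array(b)*t)/1000)
    s((-70,39,zb),(70,39,zb)); s((70,-39,zb),(70,39,zb)); s((-70,20,zb),(-70,39,zb)); s((-70,39,0),(70,39,0)); s((-70,-39,zb),(-20,-39,zb))
    return E
fit.edges=edges
cv2.imwrite("pics/x0.png",im); 
src=open("fit.py").read()
import builtins
_o=cv2.imread; cv2.imread=lambda f:_o("pics/top5.png")
fit.run("top")
E
```

```text
x range -50.28499673330474 20.03333781160783
-35 -17.850801109332615 13.694668402555905
-30 -18.847778434950285 13.870988886325357
-25 -18.119105367260328 13.189488963573886
-20 -18.11463665307461 14.24243951051989
-10 -18.382463028399393 13.377738109796107
0 -18.134708321578202 13.599945136068474
top 8 [0.4797 0.3223] -167.43 -1135.5203857421875
top 10 [0.4796 0.322 ] -167.55 -1137.6624755859375
top 12 [0.4795 0.3217] -167.58 -1138.82373046875
```

```bash
sed -i 's/M=(.481,.3215,-168.7)/M=(.4835,.323,-168.7)/' h.py; python3 -m creep '0.7 4 0.4 -1.6 0.017 0.008 0;0.7 4 0.3 -1.6 0 0 0;0.7 4 0 0 0 0 0;0.7 0 0 0 0 0 0'; python3 - <<'E'
from h import *
plan((.503,.0032,.02),114.9)
s,d=ctrl.camera("side")
cv2.imwrite("pics/c6.png",cv2.resize(s[205:295,255:345],None,fx=5,fy=5,interpolation=cv2.INTER_CUBIC))
E
```

```text
time_s: 12.3
eef_pos: [0.5021, 0.001, 0.055]
eef_rot: [0.691, -0.148, 0.692, 0.148]
wrist_force: [-0.0, 0.5, 0.6]
opening: 0.698
t 12.3 pos [0.5021 0.001  0.055 ] yd 114.19 xax [-0.    -0.001 -1.   ] q6 -2.23 open 0.698 F [-0.   0.5  0.6]
shift cm [3.5  0.17 0.18] | 3.51 rotvec [-0.012 -0.001  0.001]
```

View pics/c6.png

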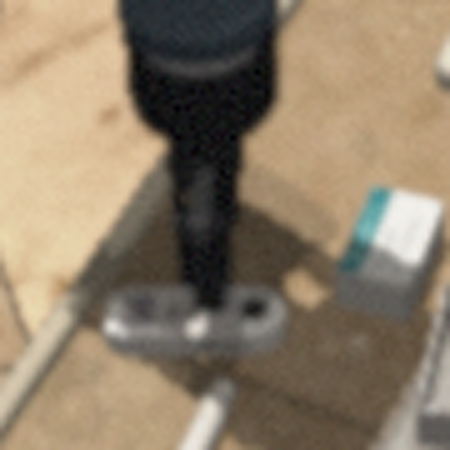

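```bash
python3 - <<'E'
from h import *
print(onplane("top",[(338,248),(336.5,249),(383,244)],.0085))
E
```

```text
[[ 0.5269902  -0.03927147  0.0085    ]
 [ 0.52412789 -0.03492936  0.0085    ]
 [ 0.53775484 -0.16888383  0.0085    ]]
```

```bash
python3 -m creep '0.52 0 0.17 0.18 -0.012 0 0;0.52 1 0 0 0 0 0;0.52 0.9 0 0 0 0 0;0.52 0 0 0 0 0 0'; python3 - <<'E'
from h import *
plan((.503,.0032,.001),114.9)
E
```

```text
time_s: 12.85
eef_pos: [0.5089, 0.0032, 0.0416]
eef_rot: [0.694, -0.155, 0.687, 0.151]
wrist_force: [0.2, 0.7, -0.2]
opening: 0.523
t 12.85 pos [0.5089 0.0032 0.0416] yd 115.0 xax [ 0.012 -0.003 -1.   ] q6 -2.23 open 0.523 F [ 0.2  0.7 -0.2]
shift cm [ 4.05  0.29 -0.57] | 4.1 rotvec [0.002 0.009 0.008]
```

```bash
python3 -m creep '0.52 0 0.29 -0.57 0 0.009 0.008;0.52 1 0 0 0 0 0;0.52 1 0 0 0 0 0;0.52 0 0 0 0 0 0'; python3 - <<'E'
from h import *
plan((.503,.0032,.001),114.9)
E
```

```text
time_s: 13.35
eef_pos: [0.5019, 0.0032, 0.0201]
eef_rot: [0.69, -0.153, 0.691, 0.153]
wrist_force: [0.3, 0.2, -0.3]
opening: 0.523
t 13.35 pos [0.5019 0.0032 0.0201] yd 114.97 xax [-0.001  0.    -1.   ] q6 -2.24 open 0.523 F [ 0.3  0.2 -0.3]
shift cm [ 1.91 -0.05  0.1 ] | 1.91 rotvec [ 0.001 -0.001 -0.001]
```

```bash
python3 -m creep '0.52 1 -0.05 0.1 0 0 0;0.52 0.9 0 0 0 0 0;0.52 0 0 0 0 0 0;0 0 0 0 0 0 0;0 0 0 0 0 0 0;0 0 0 0 0 0 0'; python3 - <<'E'
from h import *
plan((.503,.0032,.001),114.9)
E
```

```text
time_s: 14.1
eef_pos: [0.5038, 0.0031, 0.0002]
eef_rot: [0.69, -0.153, 0.69, 0.153]
wrist_force: [0.7, -0.6, -1.0]
opening: 0.378
t 14.1 pos [5.038e-01 3.100e-03 2.000e-04] yd 114.98 xax [-0.  0. -1.] q6 -2.24 open 0.378 F [ 0.7 -0.6 -1. ]
shift cm [-0.08  0.05 -0.07] | 0.11 rotvec [ 0.001 -0.    -0.   ]
```

```bash
python3 -m creep '0 -3 0 0 0 0 0;0 -5 0 0 0 0 0;0 -5 0 0 0 0 0;0 0 0 0 0 0 0'; python3 -c "
from h import *
plan((.5467,.3356,.125),101.4)"
```

```text
time_s: 14.6
eef_pos: [0.503, 0.0032, 0.1333]
eef_rot: [0.69, -0.152, 0.691, 0.153]
wrist_force: [0.4, -1.1, -2.2]
opening: 0.381
t 14.6 pos [0.503  0.0032 0.1333] yd 114.97 xax [-0.002  0.001 -1.   ] q6 -2.24 open 0.381 F [ 0.4 -1.1 -2.2]
shift cm [ 0.84 28.29 17.99] | 33.54 rotvec [ 0.237 -0.002 -0.001]
```

```bash
python3 -m creep '0 0 4.7 3 0 0 0;0 0 4.7 3 0 0 0;0 0 4.7 3 0 0 0;0 0 4.7 3 0 0 0;0 0 4.7 3 0 0 0;0 0 2.5 1.5 0 0 0;0 0 0 0 0.12 0 0;0 0 0 0 0.11 0 0;0 0 0 0 0 0 0'; python3 -c "
from h import *
plan((.5467,.3356,.11),101.4)"
```

```text
time_s: 15.72
eef_pos: [0.5389, 0.3165, 0.1214]
eef_rot: [0.698, -0.071, 0.709, 0.069]
wrist_force: [0.3, 0.3, -0.7]
opening: 0.385
t 15.72 pos [0.5389 0.3165 0.1214] yd 101.33 xax [-0.014 -0.004 -1.   ] q6 -1.43 open 0.385 F [ 0.3  0.3 -0.7]
shift cm [1.12 1.72 1.16] | 2.36 rotvec [-0.001 -0.015  0.001]
```

```bash
python3 -m creep '0 0.8 1.72 1.16 0 -0.015 0;0 0 0 0 0 0 0'; python3 - <<'E'
from h import *
plan((.5467,.3356,.095),101.4);mag(-.0145)
E
```

```text
time_s: 15.98
eef_pos: [0.5466, 0.3363, 0.1112]
eef_rot: [0.703, -0.071, 0.704, 0.07]
wrist_force: [-0.2, 0.5, -1.0]
opening: 0.383
t 15.97 pos [0.5466 0.3363 0.1112] yd 101.49 xax [-0.    -0.001 -1.   ] q6 -1.4 open 0.383 F [-0.2  0.5 -1. ]
shift cm [ 1.62 -0.07 -0.01] | 1.62 rotvec [ 0.002 -0.001  0.001]
t 15.97 cart mm x -50.0 y -0.7 z 110.2 Fmag x 0.1 y -0.5 z -1.0 tq [-0.02 -0.05  0.08] yaw 11.489999999999995 tilt [-0.    -0.001] op 0.383
```

```bash
python3 -m creep '0 1.2 -0.07 0 0 0 0;0 0.9 0 0 0 0 0;0 0.8 0 0 0 0 0;0 0.5 0 0 0 0 0'; python3 -c "
from h import *
mag(-.0145)"; python3 -m creep '0 0.5 0 0 0 0 0;0 0.3 0 0 0 0 0;0 0 0 0 0 0 0'; python3 -c "
from h import *
mag(-.0145)"
```

```text
time_s: 16.48
eef_pos: [0.5473, 0.3358, 0.0762]
eef_rot: [0.704, -0.071, 0.703, 0.071]
wrist_force: [-2.8, -0.4, 7.3]
opening: 0.383
t 16.48 cart mm x -50.6 y -0.0 z 75.2 Fmag x 2.8 y -0.2 z 7.3 tq [-0.06  0.73  0.01] yaw 11.549999999999997 tilt [ 0. -0.] op 0.383
time_s: 16.85
eef_pos: [0.5473, 0.3357, 0.07]
eef_rot: [0.703, -0.071, 0.704, 0.071]
wrist_force: [-3.9, 0.1, 7.8]
opening: 0.382
t 16.85 cart mm x -50.6 y 0.0 z 69.0 Fmag x 3.8 y -0.8 z 7.8 tq [-0.13  0.74  0.02] yaw 11.540000000000006 tilt [-0.  0.] op 0.382
```

```bash
python3 -m creep '0 0.35 0 0 0 0 0;0 0.2 0 -0.3 0 0 0;0 0.1 0 -0.3 0 0 0'; python3 - <<'E'
from h import *
mag(-.0145)
s,d=ctrl.camera("side")
cv2.imwrite("pics/c7.png",cv2.resize(s[125:215,306:396],None,fx=6,fy=6,interpolation=cv2.INTER_CUBIC))
E
```

```text
time_s: 17.23
eef_pos: [0.547, 0.3356, 0.0686]
eef_rot: [0.708, -0.07, 0.699, 0.072]
wrist_force: [3.5, 0.4, 7.9]
opening: 0.384
t 17.23 cart mm x -50.3 y 0.1 z 67.6 Fmag x -3.5 y 0.3 z 7.9 tq [-0.04 -0.32  0.06] yaw 11.510000000000005 tilt [0.012 0.004] op 0.384
```

View pics/c7.png

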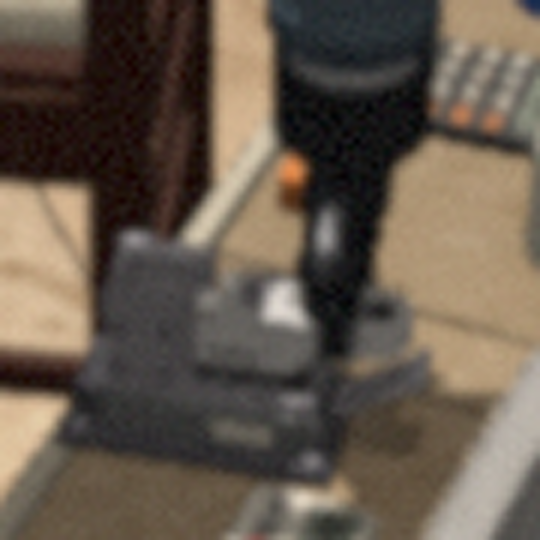

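```bash
python3 -m creep '0 0.2 0 -0.4 0 0.008 -0.002;0 0.1 0 -0.4 0 0.004 0;0 0.12 0 -0.4 0 0.004 0;0 0.12 0 -0.4 0 0.004 0'; python3 -c "
from h import *
mag(-.0145)"
```

```text
time_s: 17.77
eef_pos: [0.545, 0.3351, 0.0736]
eef_rot: [0.712, -0.068, 0.695, 0.072]
wrist_force: [3.9, 1.4, 7.6]
opening: 0.383
t 17.77 cart mm x -48.2 y 0.2 z 72.6 Fmag x -4.1 y -0.6 z 7.6 tq [ 0.07 -0.37 -0.01] yaw 11.420000000000002 tilt [0.022 0.008] op 0.383
```

```bash
python3 -m creep '0 0.4 0 -0.2 0 0.022 -0.008;0 0.35 0 -0.4 0 0.008 0'; python3 -c "
from h import *
mag(-.0145)";python3 -m creep '0 0.3 0 -0.5 0 0.01 0;0 0.25 0 -0.6 0 0.01 0'; python3 -c "
from h import *
mag(-.0145)"
```

```text
time_s: 18.02
eef_pos: [0.5443, 0.335, 0.0706]
eef_rot: [0.705, -0.071, 0.702, 0.069]
wrist_force: [4.9, 1.5, 7.5]
opening: 0.378
t 18.02 cart mm x -47.5 y 0.2 z 69.6 Fmag x -5.1 y -0.6 z 7.5 tq [ 0.15 -0.55 -0.06] yaw 11.36 tilt [ 0.005 -0.002] op 0.378
time_s: 18.27
eef_pos: [0.5407, 0.3343, 0.0702]
eef_rot: [0.704, -0.07, 0.704, 0.069]
wrist_force: [4.5, 0.9, 8.0]
opening: 0.383
t 18.27 cart mm x -43.9 y 0.1 z 69.2 Fmag x -4.6 y 0.0 z 8.0 tq [ 0.12 -0.65 -0.01] yaw 11.290000000000006 tilt [ 0. -0.] op 0.383
```

```bash
python3 -m creep '0 0.5 0 -0.3 0 0.008 0;0 0.4 0 -0.6 0 0.01 0'; python3 -c "
from h import *
mag(-.0145)";python3 -m creep '0 0.4 0 -0.6 0 0.01 0;0 0.35 0 -0.6 0 0.01 0'; python3 -c "
from h import *
mag(-.0145)"
```

```text
time_s: 18.52
eef_pos: [0.5388, 0.3339, 0.0665]
eef_rot: [0.703, -0.069, 0.705, 0.07]
wrist_force: [6.0, 0.6, 8.3]
opening: 0.382
t 18.52 cart mm x -41.9 y 0.1 z 65.5 Fmag x -6.0 y 0.6 z 8.3 tq [ 0.13 -0.85  0.  ] yaw 11.25 tilt [-0.003  0.001] op 0.382
time_s: 18.77
eef_pos: [0.5355, 0.3332, 0.065]
eef_rot: [0.702, -0.068, 0.705, 0.07]
wrist_force: [6.1, 1.6, 8.0]
opening: 0.386
t 18.77 cart mm x -38.5 y 0.1 z 64.0 Fmag x -6.3 y -0.4 z 8.0 tq [ 0.08 -0.9   0.02] yaw 11.200000000000003 tilt [-0.004  0.003] op 0.386
```

```bash
python3 -m creep '0 0.05 0 -0.6 0.004 0.006 0;0 0.15 0 -0.6 0.004 0.008 0;0 0.2 0 -0.6 0.004 0.008 0'; python3 -c "
from h import *
mag(-.0145)"
```

```text
time_s: 19.15
eef_pos: [0.5293, 0.3319, 0.0694]
eef_rot: [0.704, -0.062, 0.704, 0.067]
wrist_force: [5.0, -0.1, 7.5]
opening: 0.381
t 19.15 cart mm x -32.2 y 0.3 z 68.4 Fmag x -4.8 y 1.1 z 7.5 tq [-0.01 -0.69  0.02] yaw 10.439999999999998 tilt [-0.001  0.007] op 0.381
```

```bash
python3 -c "
from h import *
plan((.5,.3,.067),101.3)"; python3 -m creep '0 0.35 0 -0.4 -0.015 0.004 -0.007;0 0.3 0 -0.5 0 0.008 0'; python3 -c "
from h import *
mag(-.0145);plan((.5,.3,.067),101.3)"
```

```text
t 19.15 pos [0.5293 0.3319 0.0694] yd 100.44 xax [-0.001  0.007 -1.   ] q6 -1.39 open 0.381 F [ 5.  -0.1  7.5]
shift cm [ 0.22 -2.6  -3.46] | 4.34 rotvec [-0.015  0.001 -0.007]
time_s: 19.4
eef_pos: [0.5276, 0.3318, 0.0684]
eef_rot: [0.705, -0.069, 0.702, 0.07]
wrist_force: [6.2, 1.1, 8.5]
opening: 0.382
t 19.4 cart mm x -30.5 y -0.0 z 67.4 Fmag x -6.3 y 0.1 z 8.5 tq [ 0.03 -0.73  0.02] yaw 11.269999999999996 tilt [0.005 0.003] op 0.382
t 19.4 pos [0.5276 0.3318 0.0684] yd 101.27 xax [ 0.005  0.003 -1.   ] q6 -1.4 open 0.382 F [6.2 1.1 8.5]
shift cm [ 0.12 -2.58 -3.33] | 4.22 rotvec [-0.001  0.005 -0.002]
```

```bash
python3 -m creep '0 0.25 0 -0.6 0 0.01 -0.002;0 0.2 0 -0.6 0 0.01 0;0 0.2 0 -0.6 0 0.01 0'; python3 -c "
from h import *
mag(-.0145)";python3 -m creep '0 0.2 0 -0.6 0 0.01 0;0 0.2 0 -0.6 0 0.01 0;0 0.2 0 -0.6 0 0.01 0'; python3 -c "
from h import *
mag(-.0145);plan((.5,.3,.067),101.3)"
```

```text
time_s: 19.77
eef_pos: [0.5213, 0.3306, 0.0699]
eef_rot: [0.704, -0.068, 0.704, 0.07]
wrist_force: [5.8, 2.0, 3.8]
opening: 0.381
t 19.77 cart mm x -24.1 y -0.1 z 68.9 Fmag x -6.1 y -0.8 z 3.8 tq [ 0.1  -0.98  0.04] yaw 11.189999999999998 tilt [-0.     0.003] op 0.381
time_s: 20.15
eef_pos: [0.516, 0.3292, 0.07]
eef_rot: [0.703, -0.067, 0.705, 0.07]
wrist_force: [10.1, 3.2, 0.1]
opening: 0.386
t 20.15 cart mm x -18.6 y 0.3 z 69.0 Fmag x -10.5 y -1.2 z 0.1 tq [ 0.16 -1.74 -0.01] yaw 11.120000000000005 tilt [-0.003  0.005] op 0.386
t 20.15 pos [0.516  0.3292 0.07  ] yd 101.12 xax [-0.003  0.005 -1.   ] q6 -1.4 open 0.386 F [10.1  3.2  0.1]
shift cm [ 0.29 -2.56 -2.13] | 3.34 rotvec [-0.003 -0.002 -0.006]
```

```bash
python3 -m creep '0 0.35 0 -0.7 -0.003 0.006 -0.005;0 0.35 0 -0.7 0 0.008 0;0 0.3 0 -0.7 0 0.01 0'; python3 -c "
from h import *
mag(-.0145)";python3 -m creep '0 0.3 0 -0.7 -0.003 0.006 -0.003;0 0.3 0 -0.7 0 0.008 0;0 0.3 0 -0.7 0 0.01 0'; python3 -c "
from h import *
mag(-.0145);plan((.5,.3,.067),101.3)"
```

```text
time_s: 20.52
eef_pos: [0.5074, 0.3275, 0.068]
eef_rot: [0.704, -0.068, 0.703, 0.071]
wrist_force: [4.6, 0.5, 8.0]
opening: 0.38
t 20.52 cart mm x -9.9 y 0.3 z 67.0 Fmag x -4.6 y 0.4 z 8.0 tq [ 0.04 -0.78 -0.01] yaw 11.209999999999994 tilt [0.001 0.004] op 0.38
time_s: 20.9
eef_pos: [0.499, 0.3261, 0.0674]
eef_rot: [0.705, -0.068, 0.702, 0.071]
wrist_force: [5.0, 0.9, 8.2]
opening: 0.377
t 20.9 cart mm x -1.3 y 0.0 z 66.4 Fmag x -5.0 y 0.1 z 8.2 tq [ 0.02 -0.72  0.02] yaw 11.319999999999993 tilt [0.004 0.005] op 0.377
t 20.9 pos [0.499  0.3261 0.0674] yd 101.32 xax [ 0.004  0.005 -1.   ] q6 -1.39 open 0.377 F [5.  0.9 8.2]
shift cm [ 0.03 -2.58 -0.41] | 2.61 rotvec [ 0.     0.005 -0.004]
```

```bash
python3 -m creep '0 0.1 0 -0.5 0 0.008 -0.004;0 0.1 0 -0.5 0 0.006 0'; python3 -c "
from h import *
mag(-.0145)"; python3 -m creep '0 0.1 0 -0.5 0 0.01 0;0 0.1 0 -0.4 0 0.01 0'; python3 -c "
from h import *
mag(-.0145)"
```

```text
time_s: 21.15
eef_pos: [0.4987, 0.3259, 0.0703]
eef_rot: [0.708, -0.068, 0.699, 0.071]
wrist_force: [13.4, 2.5, -2.9]
opening: 0.384
t 21.15 cart mm x -1.0 y 0.1 z 69.3 Fmag x -13.7 y 0.2 z -2.9 tq [ 0.36 -1.92 -0.1 ] yaw 11.25 tilt [0.012 0.005] op 0.384
time_s: 21.4
eef_pos: [0.4987, 0.3259, 0.0704]
eef_rot: [0.708, -0.066, 0.7, 0.071]
wrist_force: [9.7, 4.9, -5.7]
opening: 0.379
t 21.4 cart mm x -1.0 y 0.2 z 69.4 Fmag x -10.5 y -2.9 z -5.7 tq [ 0.45 -1.6   0.  ] yaw 11.150000000000006 tilt [0.011 0.008] op 0.379
```

```bash
python3 -m creep '0 0.2 0 -0.8 0 0.012 0;0 0.2 0 -0.8 0 0.012 0'; python3 -c "
from h import *
mag(-.0145)"; python3 -m creep '0 0 0 0.1 0 0.01 0;0.6 0 0 0 0 0.01 0;0.7 0 0 0 0 0 0;0.7 -3 0 0 0 0 0;0.7 -5 0 0 0 0 0;0.7 -4 0 0 0 0 0'; python3 -c "
from h import *
mag(-.0145); plan((.60,.16,.17),101)"
```

```text
time_s: 21.65
eef_pos: [0.4988, 0.3258, 0.0706]
eef_rot: [0.712, -0.064, 0.696, 0.072]
wrist_force: [22.9, 7.6, -11.3]
opening: 0.384
t 21.65 cart mm x -1.0 y 0.2 z 69.6 Fmag x -23.9 y -3.0 z -11.3 tq [ 0.68 -3.5   0.03] yaw 11.040000000000006 tilt [0.021 0.014] op 0.384
time_s: 22.4
eef_pos: [0.4966, 0.3228, 0.1879]
eef_rot: [0.701, -0.065, 0.707, 0.07]
wrist_force: [-0.2, -0.5, -0.4]
opening: 0.699
t 22.4 cart mm x 1.7 y 2.7 z 186.9 Fmag x 0.2 y 0.4 z -0.4 tq [-0.01 -0.03  0.02] yaw 11.0 tilt [-0.009  0.006] op 0.699
t 22.4 pos [0.4966 0.3228 0.1879] yd 101.0 xax [-0.009  0.006 -1.   ] q6 -1.39 open 0.699 F [-0.2 -0.5 -0.4]
shift cm [  1.6  -17.97   7.06] | 19.37 rotvec [ 0.    -0.008 -0.007]
```

Move aside for a look.

```bash
python3 -m creep '0 0 -5.5 1 0 0 0;0 0 -5.5 1 0 0 0;0 0 -5.5 1 0 0 0;0 0 -3 1 0 0 0'; python3 - <<'E'
from h import *
plan((.60,.16,.17),101)
im,d=ctrl.camera("top"); cv2.imwrite("pics/top8.png",im)
s,d=ctrl.camera("side"); cv2.imwrite("pics/side8.png",s)
a=cv2.resize(im[215:305,180:260],None,fx=5,fy=5,interpolation=cv2.INTER_CUBIC)
b=cv2.resize(s[135:225,306:386],None,fx=5,fy=5,interpolation=cv2.INTER_CUBIC)
cv2.imwrite("pics/c8.png",np.hstack([a,b]))
E
```

```text
time_s: 22.9
eef_pos: [0.5773, 0.1378, 0.1926]
eef_rot: [0.705, -0.067, 0.702, 0.073]
wrist_force: [0.1, 0.2, -0.1]
opening: -0.003
t 22.9 pos [0.5773 0.1378 0.1926] yd 101.4 xax [ 0.003  0.008 -1.   ] q6 -1.74 open -0.003 F [ 0.1  0.2 -0.1]
shift cm [2.29 1.71 2.65] | 3.9 rotvec [ 0.007  0.005 -0.008]
```

View pics/c8.png

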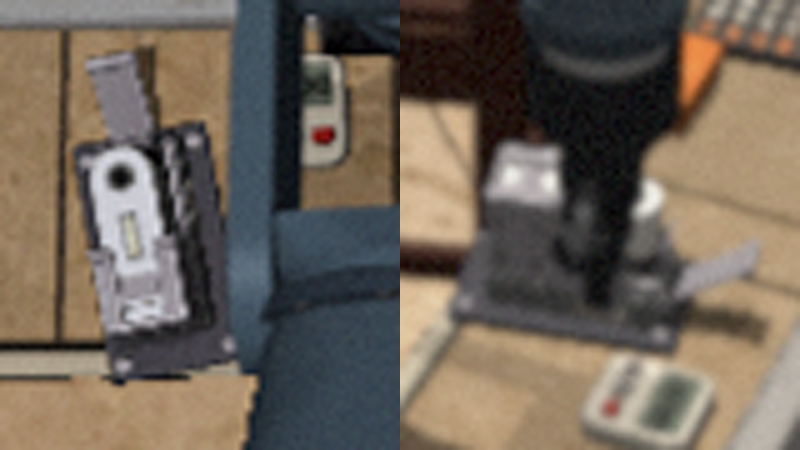

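```bash
python3 -m creep '0 0 5 -0.3 0 0.005 -0.006;0 0 5 -0.3 0 0 0;0 0 5 -0.3 0 0 0;0 0 4 -0.3 0 0 0;0 0 0 0 0 0 0'; python3 -c "
from h import *
plan((.611,.3485,.10),101.3)"
```

```text
time_s: 23.62
eef_pos: [0.5266, 0.3276, 0.1929]
eef_rot: [0.704, -0.068, 0.704, 0.069]
wrist_force: [0.6, -0.5, 1.0]
opening: 0.001
t 23.62 pos [0.5266 0.3276 0.1929] yd 101.15 xax [ 0.     0.002 -1.   ] q6 -1.4 open 0.001 F [ 0.6 -0.5  1. ]
shift cm [9.3  0.4  8.68] | 12.72 rotvec [-0.003  0.001 -0.002]
```

```bash
python3 -m creep '0 0 0.2 4.5 0 0 0;0 0 0.2 4.3 0 0 0;0 0 0 0.5 0 0 0;0 3 0 0 0 0 0;0 3 0 0 0 0 0;0 0 0 0 0 0 0'; python3 -c "
from h import *
plan((.611,.3485,.045),101.3)"
```

```text
time_s: 24.38
eef_pos: [0.6152, 0.349, 0.1305]
eef_rot: [0.702, -0.07, 0.705, 0.069]
wrist_force: [-0.6, -0.3, 0.5]
opening: 0.0
t 24.38 pos [0.6152 0.349  0.1305] yd 101.28 xax [-0.003 -0.001 -1.   ] q6 -1.42 open 0.0 F [-0.6 -0.3  0.5]
shift cm [ 8.55  0.04 -0.39] | 8.56 rotvec [-0.    -0.004  0.   ]
```

```bash
python3 -m creep '0 2.5 0 0 0 0 0;0 2.5 0 0 0 0 0;0 2.5 0 0 0 0 0;0 0.8 0 0 0 0 0;0 0 0 0 0 0 0'; python3 - <<'E'
from h import *
plan((.611,.3485,.04),101.3); mag(0)
im,d=ctrl.camera("top"); s,d=ctrl.camera("side")
a=cv2.resize(im[190:280,180:260],None,fx=5,fy=5,interpolation=cv2.INTER_CUBIC)
b=cv2.resize(s[125:215,326:406],None,fx=5,fy=5,interpolation=cv2.INTER_CUBIC)
cv2.imwrite("pics/c9.png",np.hstack([a,b]))
E
```

```text
time_s: 25.0
eef_pos: [0.6176, 0.3495, 0.0551]
eef_rot: [0.706, -0.069, 0.702, 0.07]
wrist_force: [-0.3, 0.9, -0.5]
opening: 0.001
t 25.0 pos [0.6176 0.3495 0.0551] yd 101.28 xax [ 0.006  0.002 -1.   ] q6 -1.42 open 0.001 F [-0.3  0.9 -0.5]
shift cm [ 1.51  0.03 -0.68] | 1.65 rotvec [-0.     0.006 -0.001]
t 25.0 cart mm x -136.7 y 0.3 z 54.1 Fmag x 0.2 y -0.9 z -0.5 tq [ 0.03  0.03 -0.01] yaw 11.280000000000001 tilt [0.006 0.002] op 0.001
```

View pics/c9.png

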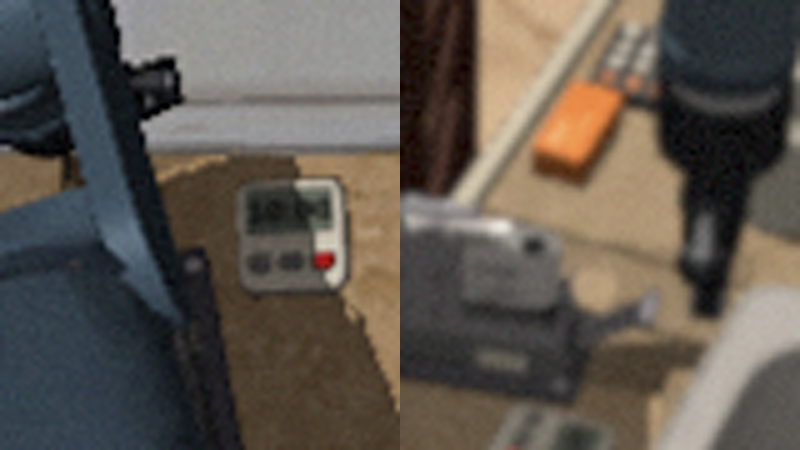

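```bash
python3 -m creep '0 1.3 0 -0.3 0 0.006 0;0 0 0 -1 0 0 0;0 0 0 -1 0 0 0;0 0 0 -1 0 0.005 0;0 0 0 -1 0 0.005 0'; python3 -c "
from h import *
plan((.611,.3485,.04),101.3); mag(0)"
```

```text
time_s: 25.72
eef_pos: [0.5906, 0.3446, 0.055]
eef_rot: [0.714, -0.066, 0.693, 0.072]
wrist_force: [6.3, 0.4, 6.0]
opening: -0.0
t 25.73 pos [0.5906 0.3446 0.055 ] yd 101.24 xax [ 0.029  0.011 -1.   ] q6 -1.41 open -0.0 F [6.3 0.4 6. ]
shift cm [ 1.56 -0.03  2.03] | 2.56 rotvec [-0.001  0.031 -0.005]
t 25.73 cart mm x -109.3 y -0.2 z 54.0 Fmag x -6.3 y 0.9 z 6.0 tq [ 0.11 -0.95  0.02] yaw 11.239999999999995 tilt [0.029 0.011] op -0.0
```

```bash
python3 -m creep '0 0 0 1.5 0 0.02 -0.005;0 0 0 1 0 0 0;0 1 0 0 0 0 0;0 0.8 0 0 0 0 0;0 0 0 0 0 0 0'; python3 - <<'E'
from h import *
plan((.611,.3485,.035),101.3); mag(0)
s,d=ctrl.camera("side")
cv2.imwrite("pics/c10.png",cv2.resize(s[125:215,326:406],None,fx=6,fy=6,interpolation=cv2.INTER_CUBIC))
E
```

```text
time_s: 26.35
eef_pos: [0.6129, 0.3495, 0.0368]
eef_rot: [0.707, -0.069, 0.7, 0.07]
wrist_force: [-0.1, 1.1, 0.3]
opening: -0.004
t 26.35 pos [0.6129 0.3495 0.0368] yd 101.28 xax [ 0.009  0.002 -1.   ] q6 -1.42 open -0.004 F [-0.1  1.1  0.3]
shift cm [ 0.18 -0.06 -0.21] | 0.28 rotvec [-0.     0.009 -0.   ]
t 26.35 cart mm x -132.1 y -0.6 z 35.8 Fmag x -0.2 y -1.1 z 0.3 tq [-0.05  0.03 -0.04] yaw 11.280000000000001 tilt [0.009 0.002] op -0.004
```

View pics/c10.png

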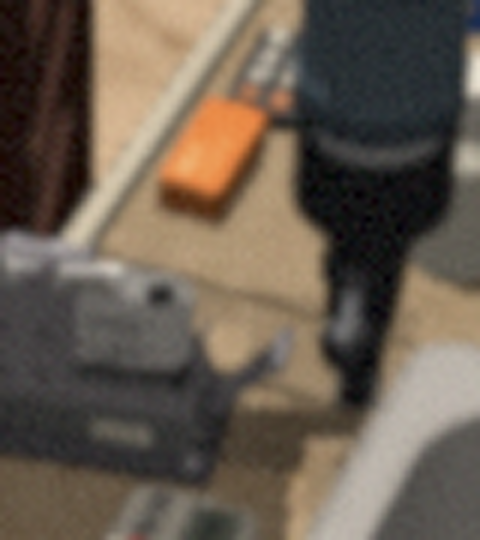

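```bash
python3 -m creep '0 1 0 -0.3 0 0.009 0;0 0.4 0 -0.6 0 0.004 0;0 0.4 0 -0.6 0 0.006 0'; python3 -c "
from h import *
mag(0)";python3 -m creep '0 0.3 0 -0.6 0 0.008 0;0 0.3 0 -0.6 0 0.008 0'; python3 -c "
from h import *
mag(0)"
```

```text
time_s: 26.78
eef_pos: [0.5975, 0.3466, 0.0181]
eef_rot: [0.7, -0.07, 0.707, 0.069]
wrist_force: [-0.4, 0.2, -0.4]
opening: 0.002
t 26.77 cart mm x -116.4 y -0.8 z 17.1 Fmag x 0.4 y -0.3 z -0.4 tq [ 0.01 -0.01  0.05] yaw 11.290000000000006 tilt [-0.01  -0.002] op 0.002
time_s: 27.02
eef_pos: [0.5849, 0.3442, 0.0121]
eef_rot: [0.694, -0.07, 0.713, 0.069]
wrist_force: [0.7, 0.2, 0.3]
opening: 0.002
t 27.02 cart mm x -103.6 y -0.9 z 11.1 Fmag x -0.7 y -0.0 z 0.3 tq [ 0.05 -0.15  0.06] yaw 11.290000000000006 tilt [-0.026 -0.005] op 0.002
```

```bash
python3 -m creep '0 -0.8 0 -0.5 0 -0.02 0;0 -0.5 0 -0.6 0 -0.006 0;0 -0.2 0 -0.6 0 0 0'; python3 - <<'E'
from h import *
mag(0)
s,d=ctrl.camera("side")
cv2.imwrite("pics/c11.png",cv2.resize(s[125:215,326:406],None,fx=6,fy=6,interpolation=cv2.INTER_CUBIC))
E
```

```text
time_s: 27.4
eef_pos: [0.5674, 0.3407, 0.0285]
eef_rot: [0.704, -0.069, 0.703, 0.07]
wrist_force: [0.1, -0.7, -0.4]
opening: 0.001
t 27.4 cart mm x -85.8 y -0.9 z 27.5 Fmag x 0.1 y 0.7 z -0.4 tq [ 0.02 -0.03  0.  ] yaw 11.299999999999997 tilt [0.001 0.001] op 0.001
```

View pics/c11.png

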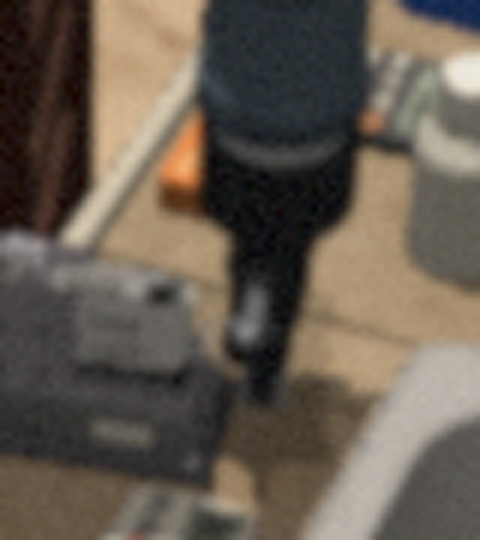

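Gate is now hidden behind/against the finger and rising. I'll continue until it stops.

```bash
python3 -m creep '0 -0.1 0 -0.4 0 0 0;0 0.1 0 -0.5 0 0.004 0;0 0.15 0 -0.4 0 0.004 0'; python3 -c "
from h import *
mag(0)";python3 -m creep '0 0.1 0 -0.4 0 0.004 0;0 0.1 0 -0.4 0 0.004 0'; python3 -c "
from h import *
mag(0)"
```

```text
time_s: 27.82
eef_pos: [0.5575, 0.3389, 0.0293]
eef_rot: [0.704, -0.069, 0.703, 0.07]
wrist_force: [14.4, 3.4, -1.6]
opening: -0.001
t 27.82 cart mm x -75.6 y -1.1 z 28.3 Fmag x -14.7 y -0.5 z -1.6 tq [ 0.42 -1.93 -0.01] yaw 11.290000000000006 tilt [0.002 0.002] op -0.001
time_s: 28.08
eef_pos: [0.5579, 0.339, 0.0296]
eef_rot: [0.708, -0.067, 0.699, 0.071]
wrist_force: [14.2, 4.3, -5.8]
opening: 0.002
t 28.07 cart mm x -76.1 y -1.1 z 28.6 Fmag x -14.7 y -1.4 z -5.8 tq [ 0.54 -1.76 -0.02] yaw 11.209999999999994 tilt [0.012 0.006] op 0.002
```

```bash
python3 -m creep '0 0.1 0 -0.4 0 0.014 -0.004;0 0 0 0 0 0 0;0 0 0 2 0 0 0;0 0 0 2 0 0 0;0 -4 0 2 0 0 0;0 -4 0 0 0 0 0;0 -4 0 0 0 0 0;0 0 -5 0 0 0 0;0 0 -5 0 0 0 0;0 0 -5 0 0 0 0'; python3 - <<'E'
from h import *
mag(0)
im,d=ctrl.camera("top"); cv2.imwrite("pics/top12.png",im); s,d=ctrl.camera("side");cv2.imwrite("pics/side12.png",s)
a=cv2.resize(im[215:305,180:260],None,fx=5,fy=5,interpolation=cv2.INTER_CUBIC)
b=cv2.resize(s[135:225,306:386],None,fx=5,fy=5,interpolation=cv2.INTER_CUBIC)
cv2.imwrite("pics/c12.png",np.hstack([a,b]))
E
```

```text
time_s: 29.32
eef_pos: [0.6425, 0.2032, 0.1491]
eef_rot: [0.702, -0.071, 0.705, 0.071]
wrist_force: [-0.3, 0.2, -0.3]
opening: -0.003
t 29.32 cart mm x -132.5 y 148.7 z 148.1 Fmag x 0.3 y -0.2 z -0.3 tq [ 0.02 -0.03  0.01] yaw 11.569999999999993 tilt [-0.004 -0.001] op -0.003
```

View pics/c12.png

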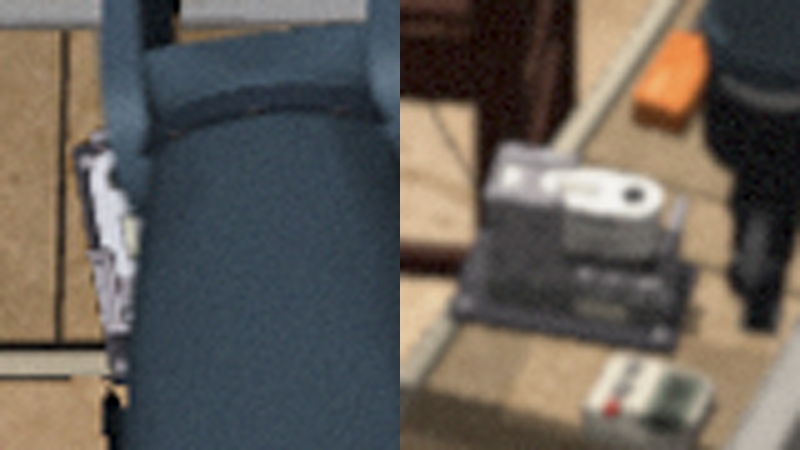

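```bash
python3 -m creep '0 -2 -6 0 0 0 0;0 -2 -6 0 0 0 0;0 0 -6 0 0 0 0;0 0 -4 0 0 0 0;0 0 0 0 0 0 0'; python3 - <<'E'
from h import *
o=ctrl.get_obs(); print(o["time_s"],o["eef_pos"],o["wrist_force"])
im,d=ctrl.camera("top"); cv2.imwrite("pics/top13.png",im); s,d2=ctrl.camera("side");cv2.imwrite("pics/side13.png",s)
a=cv2.resize(im[225:300,185:245],None,fx=7,fy=7,interpolation=cv2.INTER_CUBIC)
b=cv2.resize(s[150:210,316:376],None,fx=6,fy=7,interpolation=cv2.INTER_CUBIC); b=cv2.copyMakeBorder(b,0,a.shape[0]-b.shape[0],0,0,0)
cv2.imwrite("pics/c13.png",np.hstack([a,b]))
for c in("top","side"): print(c,[(r["confidence"],[round(v) for v in r["rect"]]) for r in ctrl.find_in("gate_bar",c)])
a=np.radians(-168.7);R=np.array([[np.cos(a),-np.sin(a),0],[np.sin(a),np.cos(a),0],[0,0,1]])
for th in(0,.12,.3):
    X=np.array([[-.057-.054*np.sin(th),y,.022+.054*np.cos(th)] for y in(-.014,.014)])@R.T+[.4835,.323,0]
    print(th,"top",(proj("top",X)-[185,225]+.5)*7,"side",(proj("side",X)-[316,150]+.5)*[6,7]+[420,0])
E
```

```text
time_s: 30.05
eef_pos: [0.6841, -0.0144, 0.1856]
eef_rot: [0.7, -0.07, 0.708, 0.07]
wrist_force: [0.2, -0.3, 0.3]
opening: -0.003
30.05 [ 0.68405806 -0.01443773  0.1856274 ] [ 0.18022643 -0.33907027  0.34868646]
top []
side [(0.66, [390, 135, 415, 173])]
0 top [[ 96.64479206 127.20276143]
 [166.82826763 112.92381131]] side [[693.87414032 181.08907438]
 [682.24347199 225.0246502 ]]
0.12 top [[ 93.94432526 111.34346625]
 [164.07598321  97.08432717]] side [[706.86375583 184.13307362]
 [695.36215891 228.12130027]]
0.3 top [[ 90.746146    88.57507971]
 [160.73653338  74.35786499]] side [[725.83979888 191.22750325]
 [714.5339217  235.29314761]]
```

View pics/c13.png

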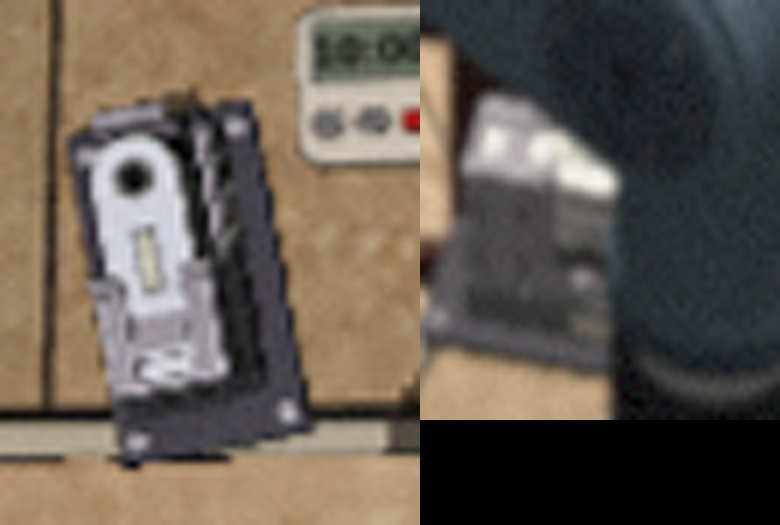

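View pics/top13.png

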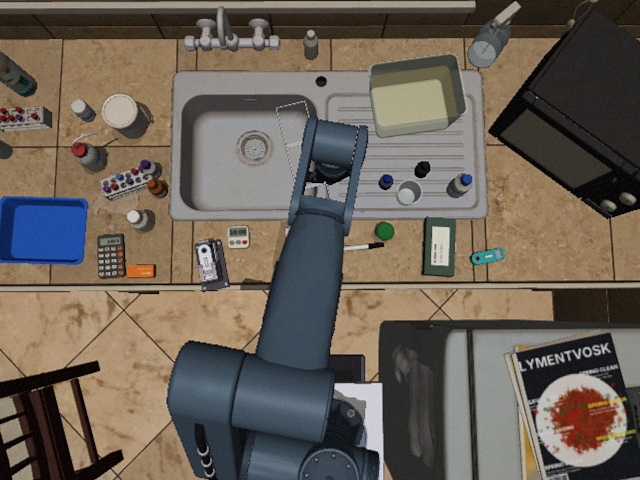

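```bash
python3 -m creep '0 0 6 0 0 0 0;0 0 6 0 0 0 0;0 0 6 0 0 0 0;0 0 6 0 0 0 0;0 0 6 0 0 0 0;0 0 5 0 0 0 0;0 0 0 0 0 0 0'; python3 -c "
from h import *
plan((.5865,.3436,.055),101.3); mag(0)"
```

```text
time_s: 31.12
eef_pos: [0.6035, 0.3521, 0.1862]
eef_rot: [0.698, -0.075, 0.707, 0.078]
wrist_force: [-0.1, -0.2, 0.2]
opening: 0.001
t 31.12 pos [0.6035 0.3521 0.1862] yd 102.4 xax [-0.013  0.002 -1.   ] q6 -1.43 open 0.001 F [-0.1 -0.2  0.2]
shift cm [13.14 -0.53 -1.68] | 13.26 rotvec [ 0.019 -0.012 -0.005]
t 31.12 cart mm x -123.4 y -5.1 z 185.2 Fmag x 0.2 y 0.2 z 0.2 tq [-0.11 -0.01 -0.01] yaw 12.400000000000006 tilt [-0.013  0.002] op 0.001
```

```bash
python3 -m creep '0 4 -0.5 0 0.019 -0.01 -0.005;0 4 0 -0.5 0 0 0;0 3.5 0 -0.5 0 0 0;0 1 0 0 0 0 0;0 0 0 0 0 0 0'; python3 -c "
from h import *
plan((.5865,.3436,.055),101.3); mag(0)"
```

```text
time_s: 31.75
eef_pos: [0.5921, 0.3486, 0.0601]
eef_rot: [0.704, -0.073, 0.703, 0.072]
wrist_force: [0.0, 0.7, 0.8]
opening: 0.0
t 31.75 pos [0.5921 0.3486 0.0601] yd 101.72 xax [ 0.001 -0.001 -1.   ] q6 -1.41 open 0.0 F [0.  0.7 0.8]
shift cm [ 0.51 -0.38 -0.65] | 0.91 rotvec [0.007 0.001 0.001]
t 31.75 cart mm x -111.5 y -3.8 z 59.1 Fmag x -0.1 y -0.7 z 0.8 tq [0.02 0.06 0.04] yaw 11.719999999999999 tilt [ 0.001 -0.001] op 0.0
```

```bash
python3 -m creep '0 0.5 -0.35 -0.6 0.007 0 0;0 0.25 0 -0.7 0 0.004 0;0 0.25 0 -0.7 0 0.006 0;0 0.2 0 -0.6 0 0.004 0'; python3 -c "
from h import *
mag(0)"; python3 -m creep '0 0.1 0 -0.5 0 0.004 0;0 0.1 0 -0.5 0 0.004 0;0 0.1 0 -0.4 0 0.004 0'; python3 -c "
from h import *
mag(0)"
```

```text
time_s: 32.25
eef_pos: [0.569, 0.3403, 0.0524]
eef_rot: [0.701, -0.07, 0.706, 0.069]
wrist_force: [0.0, 0.1, 0.4]
opening: 0.003
t 32.25 cart mm x -87.2 y -0.3 z 51.4 Fmag x -0.1 y -0.1 z 0.4 tq [ 0.03  0.01 -0.02] yaw 11.269999999999996 tilt [-0.007 -0.001] op 0.003
time_s: 32.62
eef_pos: [0.555, 0.3377, 0.05]
eef_rot: [0.698, -0.07, 0.71, 0.069]
wrist_force: [8.0, 1.8, -0.3]
opening: 0.0
t 32.62 cart mm x -73.0 y -0.4 z 49.0 Fmag x -8.2 y -0.2 z -0.3 tq [ 0.22 -1.28  0.  ] yaw 11.290000000000006 tilt [-0.017 -0.003] op 0.0
```

```bash
python3 -m creep '0 0 0 -0.4 0 -0.008 0;0 0.1 0 -0.5 0 0 0'; python3 -c "
from h import *
mag(0)"
```

```text
time_s: 32.88
eef_pos: [0.555, 0.3376, 0.0507]
eef_rot: [0.708, -0.068, 0.7, 0.07]
wrist_force: [19.6, 5.2, -10.9]
opening: -0.0
t 32.88 cart mm x -73.0 y -0.3 z 49.7 Fmag x -20.3 y -1.3 z -10.9 tq [ 0.87 -2.88 -0.03] yaw 11.219999999999999 tilt [0.011 0.005] op -0.0
```

```bash
python3 -m creep '0 0 0 1.5 0 0 0;0 0 0 2 0 0 0;0 0 0 2 0 0 0;0 -4 0 0 0 0 0;0 -4 0 0 0 0 0;0 -4 -1 0 0 0 0;0 0 -5 0 0 0 0;0 0 -5 0 0 0 0;0 0 -5 0 0 0 0;0 0 -5 -2 0 0 0'; python3 -m creep '0 0 -5 -4 0 0 0;0 0 -5 -4 0 0 0;0 0 -4 -4 0 0 0;0 0 0 0 0 0 0'; python3 - <<'E'
from h import *
o=ctrl.get_obs(); print(o["time_s"],o["eef_pos"],o["wrist_force"])
im,d=ctrl.camera("top"); cv2.imwrite("pics/top14.png",im); s,d2=ctrl.camera("side");cv2.imwrite("pics/side14.png",s)
a=cv2.resize(im[225:300,185:245],None,fx=7,fy=7,interpolation=cv2.INTER_CUBIC)
b=cv2.resize(s[150:210,326:386],None,fx=6,fy=7,interpolation=cv2.INTER_CUBIC); b=cv2.copyMakeBorder(b,0,a.shape[0]-b.shape[0],0,0,0)
cv2.imwrite("pics/c14.png",np.hstack([a,b[:,:380]]))
E
```

```text
time_s: 34.12
eef_pos: [0.631, 0.1362, 0.173]
eef_rot: [0.708, -0.07, 0.699, 0.073]
wrist_force: [-0.0, -0.8, -1.1]
opening: -0.003
time_s: 34.62
eef_pos: [0.5406, -0.0282, 0.1712]
eef_rot: [0.708, -0.069, 0.699, 0.07]
wrist_force: [-0.2, 0.5, -0.9]
opening: -0.001
34.625 [ 0.54064632 -0.02816077  0.17123497] [-0.20979177  0.496257   -0.89399994]
```

View pics/c14.png

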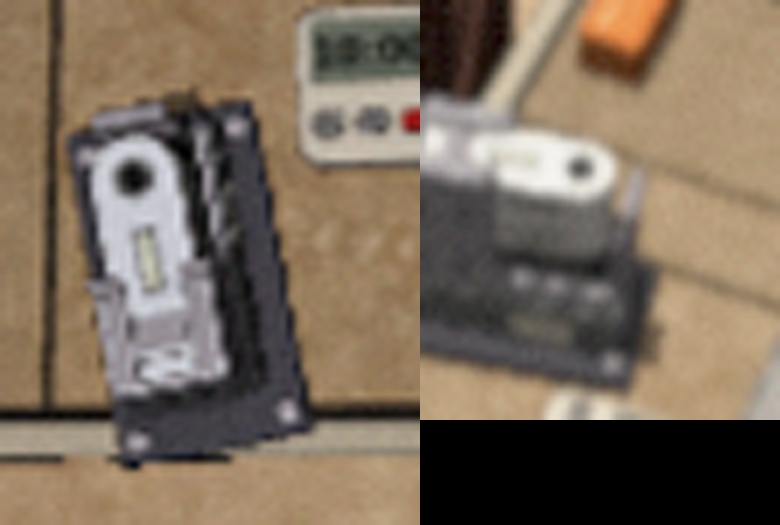

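View pics/side14.png

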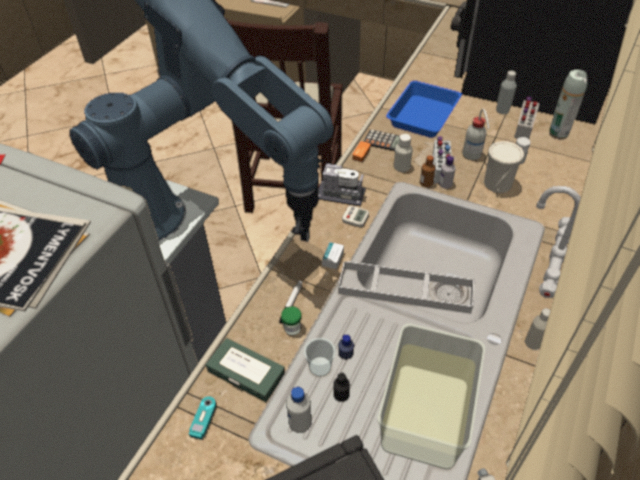

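```bash
python3 - <<'E'
from h import *
M=(.4835,.323,-168.7)
for f in("top5","top14"):
    im=cv2.imread(f"pics/{f}.png");l,t,rr,b=192,246 if 0 else 240,226,270;s=8
    g=cv2.resize(im[t:b,l:rr],None,fx=s,fy=s,interpolation=cv2.INTER_CUBIC)
    m=(g.min(2)<70).astype(np.uint8)  # well
    cs,_=cv2.findContours(m,cv2.RETR_EXTERNAL,cv2.CHAIN_APPROX_NONE)
    for k in cs:
        (x,y),r=cv2.minEnclosingCircle(k)
        if 10<r<30 and abs(x/s+l-204)<5 and abs(y/s+t-250)<5:
            mo=cv2.moments(k);u=np.array([mo["m10"],mo["m01"]])/mo["m00"];X=onplane("top",(u+.5)/s-.5+[l,t],.088)[0]
            a=np.radians(M[2]);d=X[:2]-M[:2];print(f,(np.cos(a)*d[0]+np.sin(a)*d[1])*1e3,(-np.sin(a)*d[0]+np.cos(a)*d[1])*1e3)
E
```

```text
top5 -32.29856229414404 -1.412940399314817
top14 -32.302535073909475 -1.0945765825588136
```

```bash
python3 -c "
from bench import ctrl
print(ctrl.hand_in())"
```

```text
the job is handed in; nothing more can be done
None
```

I loaded both cartridges into the magazine, one on the other with noses to the front, raised the gate and handed the job in at about 34.6 s of the 62 s. No verdict was reported.

**Cartridges:** I pushed each one under the lips until it met a hard stop at about 22–24 N. In the last top view the upper cartridge's sample well is within 0.3 mm of where the first one's lay when it was home. The side view shows two layers. I did not measure the lower cartridge on its own after the second went in.

**Gate:** My first push at the gate pressed on top of the bar, so I backed off and went in lower. That push met a stop about 3 mm short, so I pushed again with the finger higher, to a 20 N stop within 1 mm of the expected closed position. The pictures show the gate upright.

**What disagreed:** My first magazine pose, fitted to the base plate, was about 3 mm off from the lips fit and from where the first cartridge stopped. I corrected it for the second cartridge. I judged "home" by these hard stops and the matching views, not by an exact position.

**Rest of the scene:** At hand-in the arm was clear of everything. In the final views I saw no sign that the other things had moved, but I judged that by eye and did not measure it.

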